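# Pack the keyboard-care kit box in layers

## Robot

A 6-joint arm with a two-finger parallel gripper is mounted at the origin on a cart in front of the work surface, level with it; the furniture and walls round the work are solid. World frame = base frame: x ahead of the robot, y to its left, z up, the work surface at z = 0. Lengths are in m, angles in rad, forces in N, time in s.
With the tool pointing down it reaches from about 0.35 to 0.925 m from the base axis. Payload 6.4 kg.
Tool frame: the origin (TCP) lies at the centre of the arm's flange, where the gripper is bolted on; the fingertips stand 173 mm ahead of it and the grasp point (between the pads) lies 155 mm ahead of it (robot.grip_point_offset is the distance from the TCP to the grasp point, in m); z points along the fingers, y is the line along which they close (so a half turn about z gives the same grasp; the last joint's range is limited). The gripper opens to 85 mm and grips with 20 to 120 N. Pads are 22 mm wide; open, the fingers measure 114 mm over their backs; the gripper's body (76 mm by 85 mm) begins 54 mm behind the grasp point. The pads swing forward as they close: fully open they stand 13 mm farther back than shut.
Start: joints at [-1.356, 0.245, 1.558, -0, 1.339, -0.174], TCP at [0.246, -0.601, 0.405] pointing down, gripper open.
Joint ranges: [-3.13, 3.13], [-1.02, 2.26], [0.13, 2.54], [-0.95, 4.09], [0.21, 2.88], [-2.74, 2.74]. Speed limits (rad/s): [2.57, 2.57, 3.14, 3.14, 3.14, 3.14].

## Interface

Orientations are given as [roll, pitch, yaw] about the fixed x, y, z axes, in that order (R = Rz(yaw) Ry(pitch) Rx(roll)).
In Python, from workcell import robot, get_image, job gives the robot as it stands. The module is installed in compiled form; this text tells all that it offers.
- The arm moves only by the shell command python3 -m handwheel 'ROWS' [FORCE]. ROWS is JSON, a list of rows, each an object of numbers: "dx", "dy", "dz": the shift along the tool's x, y, z in units of 60 mm (1.0 is 60 mm); "ax", "ay", "az": the turn, a rotation vector about the tool's x, y, z in units of 8 degrees (1.0 is 8 degrees); "claw": the finger opening in mm, from 0 to 85.4. A call has 1 to 20 rows; each row is the pose to reach, as a shift and turn from the pose commanded when the call began, along the tool's axes at that moment; what a row does not reach only later rows make up. A row lasts 1/8 s, in which the tool goes at most 62.5 mm and 10.7 degrees, less where a joint would pass 70% of its speed; a pose out of reach is approached as far as the arm can. A call with a gripper value outside its range is refused whole. The fingers move at their own pace and stop on an object; FORCE is the grip in N (left out, the last holds). Time passes only in rows, so rows that repeat a pose let the fingers close. It gives the time, the measured TCP pose, the force, the opening and the grip force at its end, in the units of the state.
- robot.state(): the state, without advancing time (a new reading comes with each control period).
- get_image(name): name is "side" or "top"; returns a dict with "image" (400x640x3 uint8, red, green, blue), "z_map" (400x640 float32, m along the optical axis (not along the pixel's ray), 0 where there is no reading), "K" (3x3 intrinsics, pixels), "rvec" (rotation vector, rad) and "tvec" (3), from world to camera coordinates, as OpenCV has them. Camera axes: x right, y down, z forward; pixel columns grow to the right and rows downward; lengths in m; the calibration is good to about 2 mm. A picture is of the moment at which its call begins.
- job.hand_in(): hands the job in; it is judged then, once.
The state is a dict: "time_s": time; "joint_pos": joint angles; "joint_velocities": joint speeds; "joint_efforts": joint torques, N m; "position": TCP position; "ee_rot": TCP orientation; "wrist_force": force on the tool from outside, world axes, zero at the start; "ft_torque": the same for the moment, N m; "finger_gap": opening from 0.0 (shut) to 1.0 (fully open); "gripper_force": force on a finger pad.
Only numpy, scipy, OpenCV 4.12 (cv2) and the standard library are available. Lean on these libraries where they do the work, as an engineer would, in place of code of your own. Each camera call takes 0.05 s, during which the arm holds its last target. There are 200 camera calls.

## Task

Pack the keyboard-care kit: lay the grey switch tin flat inside the corner stops on the floor of the black kit box, and then seat the still empty lift-out tray level on the box's end ledges above it. Once the tray is in the box, load it, in any order: stand the lube pot in the round well, lay the screwdriver along the saddles with its whole length inside the tray, and lay the keycap puller flat and lengthwise in the open bay. Keep the pot upright throughout and leave the gamepad and earbud case alone.

Things in the scene. Friction and masses are not known exactly. Their poses are not given: they have to be found in the camera images.
- kit_box: black open box, fixed, 143 x 193 mm outside, 135 x 185 inside (its x, y), rim 44 high. Origin: centre of underside, z up, 3.5 mm below z = 0; same either way round. Floor 5 mm above origin; 4 L-shaped corner stops, 5 mm high, bound an 84 (x) x 114 (y) mm place at its middle. At both y ends a ledge 12 mm deep, across the box, top 30 mm above origin. Small orange pull outside each end.
- lift_tray: grey tray, loose, 0.22 kg, 128 x 178 mm (x, y), floor 3, walls 14 high; fits the box with 3.5 mm spare each side, either way round; seated, its origin is 30 mm above the box's. Origin: centre of underside, z up. Orange grip bar over the centre (it balances there): 10 mm thick (x), 66 long (y), z 40 to 56, partition 13 high below. +x side: pot well and dark-floored open bay; -x side: 4 saddles.
- switch_tin: flat closed grey tin, 65 x 98 x 21 mm (its x, y, z), 0.11 kg, lid does not open; grasp across the 65 mm. Origin: centre of the underside, z up. Its place is on the box floor, long side along the box's y, either way round.
- lube_pot: white pot with blue cap, 36 mm tall; body 24 mm across, cap (top 10 mm) 27. Origin: centre of the underside, z up. Its well is a round cup in the tray centred at tray x = 38, y = -60 mm, 32 mm wide inside, floor 4 and rim 12 mm above the tray's origin.
- screwdriver: lying screwdriver, orange handle, 158 x 18 x 17 mm. Origin: under mid-length; x points to the handle (x = -5 to 79 mm; balance at 37); the shaft is light. Tray saddles for it: line x = -42 mm, at y = +-12 and +-66 mm, each 6 mm long (y), 36 wide (x), groove 24 wide, groove floor 12 and prongs 21 mm above the tray's origin; either end first.
- keycap_puller: keycap puller lying flat, 62 x 30 x 9 mm. Origin: under mid-length; x along it. Red grip bar at x = 17 to 31 mm, 30 wide (y), 9 high, has the weight: grasp across its 14 mm. Two thin wires reach to x = -31. Tray bay for it: tray x from 2 to 61, y from -30 to 86 mm, floor 3 and walls 13 mm above the tray's origin; either end first.
- gamepad: white gamepad, 115 x 148 x 52 mm, at the right; leave alone. Origin: centre of the underside.
- earbud_case: small black earbud case, 46 x 60 x 26 mm, behind the box; leave alone. Origin: centre of the underside.
Mind the look-alikes: they are no part of the job. Several things have the shape of the switch_tin; the one meant has the colours described above.

How it is judged:
On the way, in this order (a step that is already met when the one before it is completed fails the run):
1. the tin lies flat inside the corner stops on the floor of the box (x of switch_tin in the frame of kit_box between -0.012 and 0.012 m and y of switch_tin in the frame of kit_box between -0.012 and 0.012 m and z of switch_tin in the frame of kit_box between 0.001 and 0.009 m and angle between switch_tin's own z axis and vertical below 0.06 rad and angle between the y axis of switch_tin and the y axis of kit_box, either way round below 0.2 rad), for 0.2 s.
2. the tray stands level on both end ledges above the tin (all of step 1 and x of lift_tray in the frame of kit_box between -0.008 and 0.008 m and y of lift_tray in the frame of kit_box between -0.008 and 0.008 m and z of lift_tray in the frame of kit_box between 0.027 and 0.033 m and angle between lift_tray's own z axis and vertical below 0.04 rad and angle between the y axis of lift_tray and the y axis of kit_box, either way round below 0.1 rad), for 0.2 s.
At the end, for the whole second after the job is handed in: Tin flat inside the stops (12 mm, 0.2 rad); tray level on both ledges (3 mm high, 8 mm sideways); pot upright on the well floor; screwdriver down in the saddles, middle within 11 mm of the tray's; puller flat on the bay floor, lengthwise within 0.35 rad; all at rest, released (all of step 2 and x of lube_pot in the frame of lift_tray between 0.031 and 0.045 m and y of lube_pot in the frame of lift_tray between -0.067 and -0.053 m and z of lube_pot in the frame of lift_tray between 0.001 and 0.007 m and angle between lube_pot's own z axis and vertical below 0.1 rad and x of screwdriver in the frame of lift_tray between -0.049 and -0.035 m and y of screwdriver in the frame of lift_tray between -0.011 and 0.011 m and z of screwdriver in the frame of lift_tray between 0.008 and 0.016 m and angle between the x axis of screwdriver and the y axis of lift_tray, either way round below 0.12 rad and x of keycap_puller in the frame of lift_tray between 0.017 and 0.047 m and y of keycap_puller in the frame of lift_tray between 0.001 and 0.055 m and z of keycap_puller in the frame of lift_tray between 0 and 0.006 m and angle between the x axis of keycap_puller and the y axis of lift_tray, either way round below 0.35 rad and angle between keycap_puller's own z axis and vertical below 0.12 rad and linear speed of each of switch_tin, lift_tray, lube_pot, screwdriver, keycap_puller below 0.01 m/s); the robot touches nothing.
It fails at once if pot, screwdriver or puller is put in the tray before the tray sits in the box ((horizontal distance between lift_tray and kit_box above 0.012 m or z of lift_tray in the frame of kit_box above 0.036 m) and ((x of lube_pot in the frame of lift_tray between -0.06 and 0.06 m and y of lube_pot in the frame of lift_tray between -0.085 and 0.085 m and z of lube_pot in the frame of lift_tray between 0.0015 and 0.03 m) or (x of screwdriver in the frame of lift_tray between -0.06 and 0.06 m and y of screwdriver in the frame of lift_tray between -0.085 and 0.085 m and z of screwdriver in the frame of lift_tray between 0.0015 and 0.03 m) or (x of keycap_puller in the frame of lift_tray between -0.06 and 0.06 m and y of keycap_puller in the frame of lift_tray between -0.085 and 0.085 m and z of keycap_puller in the frame of lift_tray between 0.0015 and 0.03 m))).
It fails at once if the lube pot is tipped over (angle between lube_pot's own z axis and vertical above 0.7 rad).
It fails at once if gamepad or earbud case is pushed away (distance of any of gamepad, earbud_case from where it was at the start of the episode above 0.02 m).
It also fails if it takes over 131 s, if anything falls off the work surface, if the arm or the gripper's body presses on something with over 40 N, if the wrist force passes 120 N, or if a joint passes its speed limit or range.

## Working session

There is one attempt and no reset: what is moved stays moved. The work goes in short steps, Python scripts to look and compute and a shell command to move; the robot and the scene stay as the last step left them, time stands still between calls to the robot, and variables do not carry over. Pictures are saved under pics/ and viewed, at most 14 in all, crops included, and the job is handed in when it is done.

```bash
mkdir -p pics; cat > h.py <<'E'
import numpy as np, cv2
from workcell import robot, get_image, job
def grab(n):
    d=get_image(n); d['R']=cv2.Rodrigues(np.array(d['rvec'],float))[0]; d['t']=np.array(d['tvec'],float).ravel(); d['K']=np.array(d['K'],float); return d
def save(d,f,crop=None,s=1):
    im=d['image'][:,:,::-1]
    if crop: a,b,c,e=crop; im=im[b:e,a:c]
    cv2.imwrite('pics/'+f,cv2.resize(im,None,fx=s,fy=s,interpolation=cv2.INTER_CUBIC))
def world(d):  # per pixel world points from z_map
    z=d['z_map'].astype(float); v,u=np.mgrid[:z.shape[0],:z.shape[1]]
    K=d['K']; c=np.stack([(u-K[0,2])/K[0,0]*z,(v-K[1,2])/K[1,1]*z,z],-1)
    w=(c-d['t'])@d['R']; w[z==0]=np.nan; return w
def ray(d,u,v,h):
    c=-d['R'].T@d['t']; r=d['R'].T@np.linalg.inv(d['K'])@np.array([u,v,1.]); return c+r*(h-c[2])/r[2]
def proj(d,p):
    q=d['K']@(d['R']@np.array(p,float)+d['t']); return q[:2]/q[2]
E
python3 - <<'E'
from h import *
for n in('top','side'):
    d=grab(n); save(d,n+'0.png'); print(n,-d['R'].T@d['t'],d['R'][2],d['K'][0,0])
print(robot.state())
E
```

```text
top [ 0.35748297 -0.11265946  1.56114311] [ 0.11908394 -0.00437097 -0.99287457] 487.6102928538838
side [0.16033832 0.72207176 0.8837514 ] [ 0.2991967  -0.66469062 -0.6845931 ] 384.5485824581518
{'time_s': 0.1, 'joint_pos': array([-1.35613347e+00,  2.45761698e-01,  1.55890910e+00,  1.32071055e-05,
        1.33867927e+00, -1.74100661e-01]), 'joint_velocities': array([ 1.32949977e-03, -1.22472530e-03, -3.58005997e-03, -6.12352160e-04,
       -4.92570919e-05, -7.73585127e-04]), 'joint_efforts': array([-9.35743774e-04, -4.30673289e+01, -3.27127004e+01, -1.80746915e-04,
        2.90446915e-03, -5.33298845e-06]), 'position': array([ 0.24634105, -0.60129208,  0.40366994]), 'ee_rot': array([-3.13986403e+00, -3.17076832e-04,  3.88760198e-01]), 'wrist_force': array([ 0.46578121,  0.99393652, -0.69976639]), 'ft_torque': array([ 0.00113501, -0.0038007 ,  0.02078965]), 'gripper_force': 0.0, 'finger_gap': 0.9987867882341601}
```

View pics/top0.png

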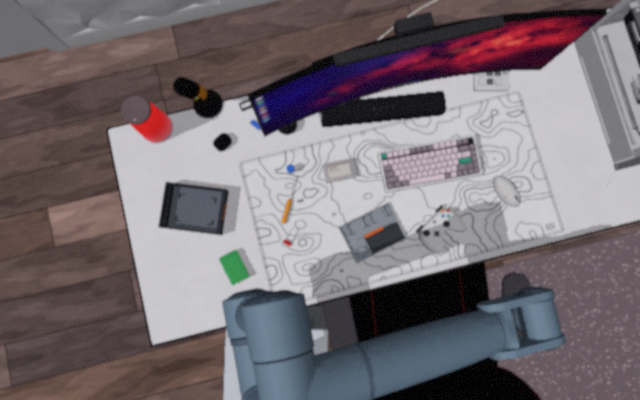

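View pics/side0.png

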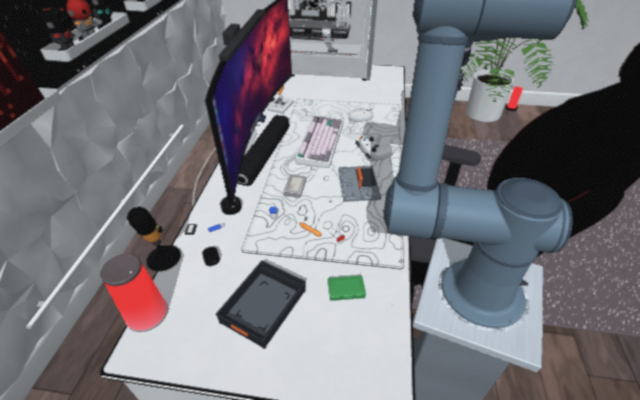

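The top view shows the box at (195,208), a green tin at (234,267), a grey/beige tin at (341,169), the pot at (292,169), the screwdriver at (287,211), the puller at (288,242), the tray at (372,232), the gamepad at (437,228) and the earbud case at (222,142). The two tin candidates are the green one and the grey one. Grey fits the text, and I'll confirm it in a crop.

```bash
python3 - <<'E'
from h import *
T=grab('top');S=grab('side')
a=cv2.resize(T['image'][145:275,225:415,::-1],None,fx=4,fy=4,interpolation=cv2.INTER_CUBIC); cv2.imwrite('pics/topc.png',a)
b=cv2.resize(S['image'][110:350,215:415,::-1],None,fx=2.4,fy=2.4,interpolation=cv2.INTER_CUBIC); cv2.imwrite('pics/sidec.png',b)
W=world(T);V=world(S)
print('top zmap valid',np.isfinite(W[...,0]).mean())
for n,(u,v) in dict(box=(195,208),green=(234,267),tin=(341,169),pot=(290,169),drv=(287,211),pul=(288,242),tray=(355,235),bar=(376,233),pad=(437,228),desk=(200,300)).items(): print(n,W[v,u].round(4),T['image'][v,u])
for n,(u,v) in dict(tin=(295,185),pot=(273,210),drv=(310,229),pul=(340,238),green=(346,288),bar=(360,175),box=(262,303)).items(): print(n,V[v,u].round(4),S['image'][v,u])
E
```

```text
top zmap valid 0.9959296875
box [0.5225 0.2737 0.0034] [ 89  91 103]
green [0.3368 0.1399 0.017 ] [ 59 145  82]
tin [ 0.654  -0.193   0.0181] [185 180 178]
pot [ 0.6469 -0.0305  0.0422] [ 55 101 190]
drv [ 0.5155 -0.0226  0.02  ] [182 124  56]
pul [ 0.4179 -0.0272  0.0069] [160  47  46]
tray [ 0.4431 -0.2399  0.0099] [131 136 144]
bar [ 4.510e-01 -3.079e-01 -1.000e-04] [101  60  50]
pad [ 0.4664 -0.4916  0.0489] [150 149 151]
desk [ 0.2319  0.2468 -0.0038] [203 200 205]
tin [ 0.6473 -0.1782  0.0246] [196 195 191]
pot [ 0.6499 -0.0257  0.0383] [ 62 101 204]
drv [ 0.5174 -0.0171  0.0141] [228 156  79]
pul [ 0.4188 -0.0202  0.0123] [179  51  48]
green [0.3377 0.1455 0.0178] [ 69 148  88]
bar [ 0.4465 -0.277   0.0586] [187  96  57]
box [0.5279 0.2671 0.0025] [ 84  90 100]
```

View pics/topc.png

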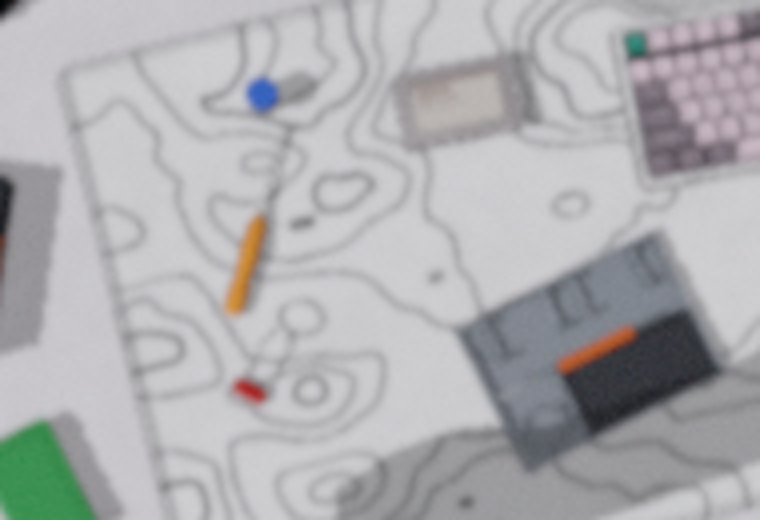

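View pics/sidec.png

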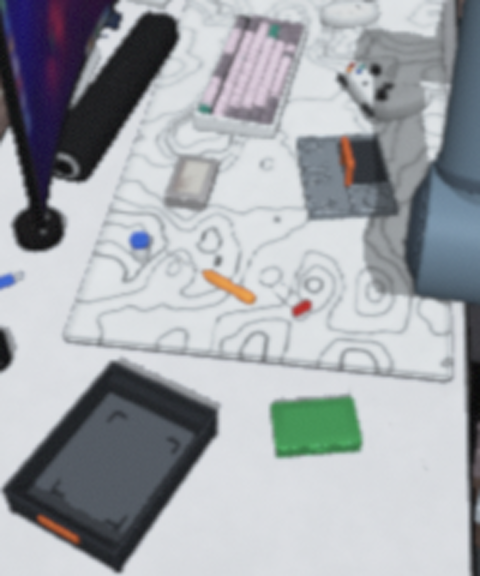

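The top crop shows a tin at crop (465,102), full (341,170), with a grey rim and a pale label. The other tin-shaped thing is plainly green. In the tray, the orange bar is at crop (598,350), the dark bay is at lower right, the saddles are along the upper edge, and the pot well is at (550,415). Measuring next.

```bash
cat > m.py <<'E'
from h import *
def rect(P):
    (c,s,a)=cv2.minAreaRect(np.float32(P)*1000); 
    if s[0]<s[1]: a+=90; s=s[::-1]   # a = direction of the LONG side, deg
    a=(a+90)%180-90
    return np.round(np.array(c)/1000,4),np.round(s,1),round(a,1)
def hsv(d): return cv2.cvtColor(d['image'],cv2.COLOR_RGB2HSV)
def blob(m,near=None):
    n,l,st,c=cv2.connectedComponentsWithStats(m.astype(np.uint8))
    i=1+np.argmax(st[1:,4]) if near is None else 1+np.argmin(np.hypot(*(c[1:]-near).T)+1e4*(st[1:,4]<6))
    return l==i
def cast(d,m,h):   # contour/pixels of a mask onto plane h
    v,u=np.nonzero(m); return np.array([ray(d,a,b,h)[:2] for a,b in zip(u,v)])
E
python3 - <<'E'
from m import *
T=grab('top');S=grab('side')
W=world(T);V=world(S)
for nm,d,w in(('top',T,W),('side',S,V)):
    H=hsv(d);h,s,v=H[...,0],H[...,1],H[...,2]
    reg=lambda x0,x1,y0,y1:(w[...,0]>x0)&(w[...,0]<x1)&(w[...,1]>y0)&(w[...,1]<y1)
    print('==',nm)
    for n,m,hh in(('pot',blob((h>100)&(h<125)&(s>110)&reg(.6,.7,-.07,.03)),.036),
      ('drv',blob((h>8)&(h<25)&(s>90)&reg(.42,.6,-.08,.04)),.009),
      ('pul',blob(((h<6)|(h>172))&(s>110)&reg(.36,.47,-.08,.04)),.009),
      ('bar',blob((h<16)&(s>90)&reg(.36,.56,-.4,-.2)),.056)):
        P=cast(d,m,hh); print(n,m.sum(),P.mean(0).round(4),rect(P),'z',np.nanpercentile(w[m][:,2],[10,50,90]).round(4))
    m=reg(.57,.73,-.27,-.11)&(w[...,2]>.012); P=w[m][:,:2]; print('tin',rect(P),np.median(w[m][:,2]).round(4))
    P=cast(d,blob(m),.021);print('tin cast',rect(P))
    m=reg(.38,.66,.12,.42)&(w[...,2]>.032)&(v<90); P=w[m][:,:2]; print('box',rect(P),np.median(w[m][:,2]).round(4))
    P=cast(d,blob(m),.0405);print('box cast',rect(P))
    m=reg(.33,.56,-.45,-.15)&(w[...,2]>.007)&(w[...,2]<.03)&(v<175); P=cast(d,blob(m),.014);print('tray cast',rect(P),np.median(w[m][:,2]).round(4))
    f=reg(.3,.7,-.15,.1)&(s<30);print('mat z std',np.nanmedian(w[f][:,2]),np.nanstd(w[f][:,2]))
    cv2.imwrite(f'pics/z_{nm}.png',np.uint8(np.clip(np.nan_to_num(w[...,2])*4000+20,0,255)))
E
```

```text
== top
pot 38 [ 0.6508 -0.0305] (array([ 0.6513, -0.03  ]), array([19.4, 19.1]), 1.2) z [0.033  0.0374 0.0406]
drv 100 [ 0.5174 -0.0191] (array([ 0.5178, -0.0194]), array([77. , 14.8]), -12.8) z [0.01   0.0158 0.0207]
pul 21 [ 0.4175 -0.0241] (array([ 0.4175, -0.0248]), array([21.3,  8.5]), 64.4) z [0.0053 0.009  0.0135]
bar 82 [ 0.4506 -0.2948] (array([ 0.4501, -0.2951]), array([64. , 12.4]), -62.8) z [0.0061 0.0535 0.0587]
tin (array([ 0.6486, -0.1858]), array([98.4, 66.8]), -78.3) 0.0213
tin cast (array([ 0.647 , -0.1855]), array([97.6, 67. ]), -77.6)
box (array([0.5203, 0.2703]), array([196., 141.]), 83.9) 0.0387
box cast (array([0.5201, 0.2697]), array([195.4, 140.6]), 84.0)
tray cast (array([ 0.4497, -0.2942]), array([183.5, 128.9]), -62.6) 0.0106
mat z std 0.00014935734493678638 0.04261763969252718
== side
pot 39 [ 0.6524 -0.0295] (array([ 0.6524, -0.0299]), array([24.3, 19.2]), -61.9) z [0.034  0.0368 0.0391]
drv 97 [ 0.5192 -0.0213] (array([ 0.52  , -0.0218]), array([81.8, 16.9]), -14.9) z [0.0108 0.0157 0.018 ]
pul 21 [ 0.4192 -0.0228] (array([ 0.4193, -0.0228]), array([20.3, 11. ]), 63.9) z [0.0071 0.0086 0.0107]
bar 82 [ 0.4474 -0.2744] (array([ 0.4467, -0.2731]), array([103.4,  17.1]), -70.7) z [0.0046 0.0491 0.057 ]
tin (array([ 0.6542, -0.1873]), array([101.6,  63.3]), -78.7) 0.0221
tin cast (array([ 0.6529, -0.1846]), array([107.4,  65.4]), -77.5)
box (array([0.5211, 0.2718]), array([197. , 144.5]), 83.7) 0.0399
box cast (array([0.5195, 0.2729]), array([196.8, 144.9]), 83.8)
tray cast (array([ 0.4552, -0.2915]), array([187.6, 129.1]), -62.4) 0.0123
mat z std 0.0008338836728970827 0.03317138645898622
```

Both views agree with the given sizes. The tin is 98x66 with its top at 0.021, the box is 195x141 with its rim at 0.039, and the tray is 183x129.
- **Tin:** (0.650,-0.186), long axis 102°
- **Box:** (0.520,0.271), long axis 83.9°
- **Tray:** (0.451,-0.294), long axis 117.4°, +x side facing the robot
- **Pot:** (0.6515,-0.030)
- **Driver handle:** (0.518,-0.020)
- **Puller bar:** (0.4185,-0.0235)

Next is a planner helper and a clearance check against the monitor.

```bash
cat > plan.py <<'E'
import sys,numpy as np
from scipy.spatial.transform import Rotation as R
from workcell import robot
s=robot.state(); p=np.array(s['position']); r=R.from_euler('xyz',s['ee_rot'])
print('now',p.round(4),np.degrees(s['ee_rot']).round(2),'gap',round(s['finger_gap']*85.4,1),'F',s['wrist_force'].round(1),'t',s['time_s'],'q6',round(s['joint_pos'][5],2))
for a in sys.argv[1:]:   # x,y,z(TCP),yawdeg
    x,y,z,w=map(float,a.split(','))
    d=r.inv().apply(np.array([x,y,z])-p)/.06; t=(r.inv()*R.from_euler('xyz',[np.pi,0,np.radians(w)])).as_rotvec(degrees=True)/8
    print(a,'d',d.round(3),'a',t.round(3))
E
python3 - <<'E'
from m import *
T=grab('side');W=world(T); 
for n in('top','side'):
    W=world(grab(n)); m=(W[...,2]>.08)&(W[...,2]<.6)&(W[...,1]<.15)&(W[...,1]>-.5)&(W[...,0]>.5); print(np.nanpercentile(W[m][:,0],[.5,2,10]), W[m&(W[...,1]>-.25)&(W[...,1]<-.1)][:,0].min())
E
python3 plan.py .65,-.186,.30,102 .65,-.186,.174,102
```

```text
[0.73765543 0.74239281 0.76682174] 0.8077497216239108
[0.74256761 0.74635535 0.79698601] 0.8124670881703853
now [ 0.2464 -0.6015  0.4046] [-179.99   -0.     22.27] gap 85.3 F [-0.5  0.1 -0.5] t 0.45 q6 -0.17
.65,-.186,.30,102 d [ 8.849 -3.858  1.744] a [-0.000e+00 -1.000e-03 -9.966e+00]
.65,-.186,.174,102 d [ 8.849 -3.858  3.844] a [-0.000e+00 -1.000e-03 -9.966e+00]
```

```bash
python3 -m handwheel '[{"dx":8.85,"dy":-3.86,"dz":1.74,"az":-9.97,"claw":85},{"dx":8.85,"dy":-3.86,"dz":1.74,"az":-9.97},{"dx":8.85,"dy":-3.86,"dz":1.74,"az":-9.97},{"dx":8.85,"dy":-3.86,"dz":1.74,"az":-9.97},{"dx":8.85,"dy":-3.86,"dz":1.74,"az":-9.97},{"dx":8.85,"dy":-3.86,"dz":1.74,"az":-9.97},{"dx":8.85,"dy":-3.86,"dz":1.74,"az":-9.97},{"dx":8.85,"dy":-3.86,"dz":1.74,"az":-9.97},{"dx":8.85,"dy":-3.86,"dz":1.74,"az":-9.97},{"dx":8.85,"dy":-3.86,"dz":1.74,"az":-9.97},{"dx":8.85,"dy":-3.86,"dz":1.74,"az":-9.97},{"dx":8.85,"dy":-3.86,"dz":1.74,"az":-9.97},{"dx":8.85,"dy":-3.86,"dz":1.74,"az":-9.97},{"dx":8.85,"dy":-3.86,"dz":1.74,"az":-9.97}]' 30; python3 plan.py .65,-.186,.174,102
python3 - <<'E'
from m import *
d=grab('side'); save(d,'s1.png',(215,40,415,240),2.5)
E
```

```text
now [ 0.2464 -0.6015  0.4046] [-179.99   -0.     22.27] gap 85.3 F [-0.5  0.1 -0.5] t 0.45 q6 -0.17
.65,-.186,.174,102 d [ 8.849 -3.858  3.844] a [-0.000e+00 -1.000e-03 -9.966e+00]schema error: expected keys dx, dy, dz, ax, ay, az, claw
```

View pics/s1.png

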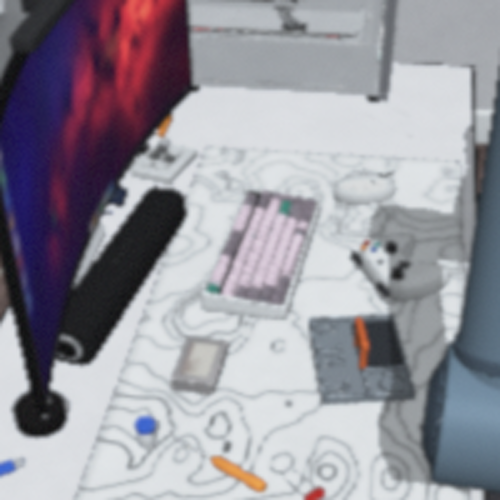

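The call was refused because every row needs all the keys, so the arm hasn't moved. The crop again shows the grey tin at crop (200,362), full (295,185).

```bash
python3 -m handwheel '[{"dx":8.85,"dy":-3.86,"dz":1.74,"ax":0,"ay":0,"az":-9.97,"claw":85},{"dx":8.85,"dy":-3.86,"dz":1.74,"ax":0,"ay":0,"az":-9.97,"claw":85},{"dx":8.85,"dy":-3.86,"dz":1.74,"ax":0,"ay":0,"az":-9.97,"claw":85},{"dx":8.85,"dy":-3.86,"dz":1.74,"ax":0,"ay":0,"az":-9.97,"claw":85},{"dx":8.85,"dy":-3.86,"dz":1.74,"ax":0,"ay":0,"az":-9.97,"claw":85},{"dx":8.85,"dy":-3.86,"dz":1.74,"ax":0,"ay":0,"az":-9.97,"claw":85},{"dx":8.85,"dy":-3.86,"dz":1.74,"ax":0,"ay":0,"az":-9.97,"claw":85},{"dx":8.85,"dy":-3.86,"dz":1.74,"ax":0,"ay":0,"az":-9.97,"claw":85},{"dx":8.85,"dy":-3.86,"dz":1.74,"ax":0,"ay":0,"az":-9.97,"claw":85},{"dx":8.85,"dy":-3.86,"dz":1.74,"ax":0,"ay":0,"az":-9.97,"claw":85},{"dx":8.85,"dy":-3.86,"dz":1.74,"ax":0,"ay":0,"az":-9.97,"claw":85},{"dx":8.85,"dy":-3.86,"dz":1.74,"ax":0,"ay":0,"az":-9.97,"claw":85},{"dx":8.85,"dy":-3.86,"dz":1.74,"ax":0,"ay":0,"az":-9.97,"claw":85}]' 30; python3 plan.py .65,-.186,.174,102
```

```text
time_s: 2.12
position: [0.6493, -0.1874, 0.3008]
ee_rot: [3.141, 0.001, 1.779]
wrist_force: [0.3, -0.1, 0.2]
finger_gap: 0.997
gripper_force: 0.0
now [ 0.6493 -0.1874  0.3008] [1.7998e+02 3.0000e-02 1.0191e+02] gap 85.1 F [ 0.3 -0.1  0.2] t 2.125 q6 -0.66
.65,-.186,.174,102 d [0.022 0.016 2.114] a [ 0.003  0.004 -0.011]
```

```bash
python3 -m handwheel '[{"dx":0.02,"dy":0.02,"dz":0.9,"ax":0,"ay":0,"az":0,"claw":85},{"dx":0.02,"dy":0.02,"dz":1.5,"ax":0,"ay":0,"az":0,"claw":85},{"dx":0.02,"dy":0.02,"dz":1.9,"ax":0,"ay":0,"az":0,"claw":85},{"dx":0.02,"dy":0.02,"dz":2.1,"ax":0,"ay":0,"az":0,"claw":85},{"dx":0.02,"dy":0.02,"dz":2.1,"ax":0,"ay":0,"az":0,"claw":50},{"dx":0.02,"dy":0.02,"dz":2.1,"ax":0,"ay":0,"az":0,"claw":50},{"dx":0.02,"dy":0.02,"dz":2.1,"ax":0,"ay":0,"az":0,"claw":50},{"dx":0.02,"dy":0.02,"dz":2.1,"ax":0,"ay":0,"az":0,"claw":50},{"dx":0.02,"dy":0.02,"dz":2.1,"ax":0,"ay":0,"az":0,"claw":50}]' 40; python3 plan.py .65,-.186,.30,102 .52,.271,.27,83.9
```

```text
time_s: 3.25
position: [0.6515, -0.1847, 0.1758]
ee_rot: [3.14, 0.001, 1.781]
wrist_force: [-0.9, 0.5, 6.6]
finger_gap: 0.707
gripper_force: 44.2
now [ 0.6515 -0.1847  0.1758] [1.7989e+02 8.0000e-02 1.0205e+02] gap 60.4 F [-0.9  0.5  6.6] t 3.25 q6 -0.65
.65,-.186,.30,102 d [-0.018 -0.026 -2.07 ] a [0.013 0.011 0.006]
.52,.271,.27,83.9 d [ 7.883 -0.556 -1.582] a [0.015 0.008 2.268]
```

Gripped: it stopped on an object with 44 N and a light floor contact. Lift and carry over the box.

```bash
python3 -m handwheel '[{"dx":0,"dy":0,"dz":-0.5,"ax":0,"ay":0,"az":0,"claw":50},{"dx":0,"dy":0,"dz":-1.2,"ax":0,"ay":0,"az":0,"claw":50},{"dx":1,"dy":0,"dz":-1.6,"ax":0,"ay":0,"az":0.5,"claw":50},{"dx":2,"dy":-0.1,"dz":-1.6,"ax":0,"ay":0,"az":1,"claw":50},{"dx":3,"dy":-0.2,"dz":-1.6,"ax":0,"ay":0,"az":1.5,"claw":50},{"dx":4,"dy":-0.3,"dz":-1.6,"ax":0,"ay":0,"az":2.27,"claw":50},{"dx":5,"dy":-0.4,"dz":-1.6,"ax":0,"ay":0,"az":2.27,"claw":50},{"dx":6,"dy":-0.5,"dz":-1.6,"ax":0,"ay":0,"az":2.27,"claw":50},{"dx":7,"dy":-0.56,"dz":-1.6,"ax":0,"ay":0,"az":2.27,"claw":50},{"dx":7.6,"dy":-0.56,"dz":-1.6,"ax":0,"ay":0,"az":2.27,"claw":50},{"dx":7.88,"dy":-0.56,"dz":-1.6,"ax":0,"ay":0,"az":2.27,"claw":50},{"dx":7.88,"dy":-0.56,"dz":-1.6,"ax":0,"ay":0,"az":2.27,"claw":50},{"dx":7.88,"dy":-0.56,"dz":-1.6,"ax":0,"ay":0,"az":2.27,"claw":50}]' 40; python3 plan.py .52,.271,.178,83.9
python3 - <<'E'
from m import *
d=grab('side'); W=world(d); save(d,'s2.png',(195,200,345,360),3.5)
E
```

```text
time_s: 4.88
position: [0.5199, 0.2698, 0.2701]
ee_rot: [-3.141, 0.001, 1.463]
wrist_force: [0.5, 0.2, -1.2]
finger_gap: 0.704
gripper_force: 44.2
now [0.5199 0.2698 0.2701] [-1.7999e+02  3.0000e-02  8.3800e+01] gap 60.1 F [ 0.5  0.2 -1.2] t 4.875 q6 0.39
.52,.271,.178,83.9 d [0.021 0.    1.535] a [-0.002  0.004 -0.013]
```

View pics/s2.png

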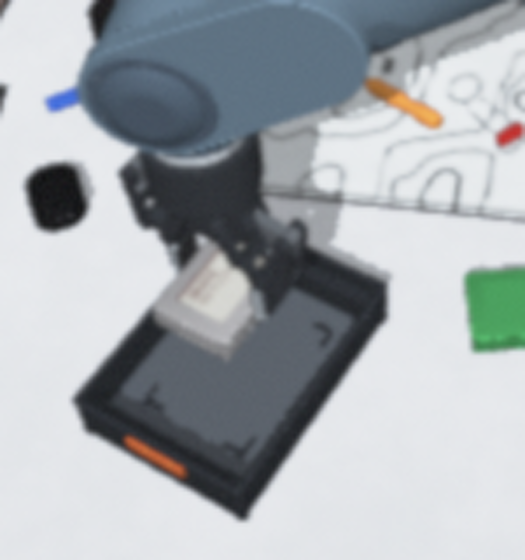

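The side crop shows the tin held level over the box at crop (205,300), aligned with the box. Lower, release and retreat.

```bash
python3 -m handwheel '[{"dx":0.02,"dy":0,"dz":0.6,"ax":0,"ay":0,"az":0,"claw":50},{"dx":0.02,"dy":0,"dz":1.1,"ax":0,"ay":0,"az":0,"claw":50},{"dx":0.02,"dy":0,"dz":1.4,"ax":0,"ay":0,"az":0,"claw":50},{"dx":0.02,"dy":0,"dz":1.54,"ax":0,"ay":0,"az":0,"claw":50},{"dx":0.02,"dy":0,"dz":1.54,"ax":0,"ay":0,"az":0,"claw":50},{"dx":0.02,"dy":0,"dz":1.53,"ax":0,"ay":0,"az":0,"claw":82},{"dx":0.02,"dy":0,"dz":1.53,"ax":0,"ay":0,"az":0,"claw":82},{"dx":0.02,"dy":0,"dz":1.53,"ax":0,"ay":0,"az":0,"claw":82},{"dx":0.02,"dy":0,"dz":1.0,"ax":0,"ay":0,"az":0,"claw":82},{"dx":0.02,"dy":0,"dz":0,"ax":0,"ay":0,"az":0,"claw":82},{"dx":-1,"dy":0,"dz":-0.5,"ax":0,"ay":0,"az":0,"claw":40},{"dx":-2,"dy":0,"dz":-0.5,"ax":0,"ay":0,"az":0,"claw":40},{"dx":-3,"dy":0,"dz":-0.5,"ax":0,"ay":0,"az":0,"claw":40},{"dx":-4,"dy":0,"dz":-0.5,"ax":0,"ay":0,"az":0,"claw":40}]' 40
python3 - <<'E'
from m import *
for n in('top','side'):
    d=grab(n);W=world(d);w=W
    if n=='side': save(d,'s3.png',(195,200,345,360),3.5)
    m=(abs(w[...,0]-.52)<.12)&(abs(w[...,1]-.271)<.12)&(w[...,2]>.03)&(w[...,2]<.05)&(d['image'].max(-1)<90); print(n,'box',rect(w[m][:,:2]))
    m=(abs(w[...,0]-.52)<.07)&(abs(w[...,1]-.271)<.09)&(w[...,2]>.012)&(w[...,2]<.05)&(d['image'].min(-1)>100)
    m=blob(m);print('tin',rect(w[m][:,:2]),np.percentile(w[m][:,2],[10,50,90]).round(4), rect(cast(d,m,.0225)))
    # tray refine without occlusion
    m=(w[...,0]>.33)&(w[...,0]<.56)&(w[...,1]<-.15)&(w[...,1]>-.42)&(w[...,2]>.007)&(w[...,2]<.03)&(d['image'].max(-1)<175)
    print('tray',rect(cast(d,blob(m),.012)),rect(w[blob(m)][:,:2]))
E
python3 plan.py .451,-.294,.35,117.4
```

```text
time_s: 6.68
position: [0.4933, 0.0306, 0.3009]
ee_rot: [3.14, 0.0, 1.464]
wrist_force: [1.1, -0.4, -0.5]
finger_gap: 0.468
gripper_force: 0.0
top box (array([0.5201, 0.2711]), array([194.8, 140.3]), 83.9)
tin (array([0.515 , 0.2718]), array([100.2,  65.9]), 84.0) [0.0189 0.0233 0.0278] (array([0.5148, 0.2705]), array([99.1, 65.4]), 84.0)
tray (array([ 0.4746, -0.2439]), array([110.4,  38.4]), -62.6) (array([ 0.4746, -0.2437]), array([110.3,  38.7]), -62.7)
side box (array([0.521 , 0.2721]), array([196.1, 144.7]), 83.9)
tin (array([0.5204, 0.2687]), array([99.7, 65.5]), 83.9) [0.0208 0.0235 0.0258] (array([0.5193, 0.2703]), array([101.1,  67.4]), 84.5)
tray (array([ 0.4565, -0.2952]), array([187.7, 129.1]), -62.4) (array([ 0.4566, -0.2954]), array([184.4, 128.4]), -62.3)
now [0.4935 0.0281 0.3007] [1.7994e+02 6.0000e-02 8.3500e+01] gap 39.7 F [ 0.1 -0.4  0.1] t 6.775 q6 -0.06
.451,-.294,.35,117.4 d [-5.415 -0.096 -0.815] a [ 0.005  0.01  -4.238]
```

View pics/s3.png

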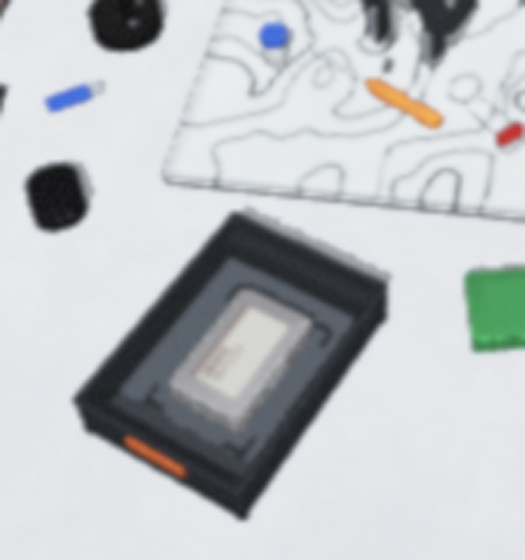

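The side crop shows the tin flat inside the four corner stops at crop (240,360), with its top at 0.023, so step 1 is done. Now the tray bar at (0.452,-0.2945), yaw 117.4.

```bash
python3 plan.py .452,-.2945,.28,117.4; python3 -m handwheel '[{"dx":-1,"dy":-0.09,"dz":0,"ax":0,"ay":0,"az":-1,"claw":40},{"dx":-2,"dy":-0.09,"dz":0,"ax":0,"ay":0,"az":-2,"claw":40},{"dx":-3,"dy":-0.09,"dz":0,"ax":0,"ay":0,"az":-3,"claw":40},{"dx":-4,"dy":-0.09,"dz":0,"ax":0,"ay":0,"az":-4.2,"claw":40},{"dx":-5,"dy":-0.09,"dz":0.2,"ax":0,"ay":0,"az":-4.24,"claw":40},{"dx":-5.42,"dy":-0.09,"dz":0.35,"ax":0,"ay":0,"az":-4.24,"claw":40},{"dx":-5.42,"dy":-0.09,"dz":0.35,"ax":0,"ay":0,"az":-4.24,"claw":40},{"dx":-5.42,"dy":-0.09,"dz":0.35,"ax":0,"ay":0,"az":-4.24,"claw":40}]' 40; python3 plan.py .452,-.2945,.203,117.4
```

```text
now [0.4935 0.0281 0.3007] [1.7994e+02 6.0000e-02 8.3500e+01] gap 39.7 F [ 0.1 -0.4  0.1] t 6.775 q6 -0.06
.452,-.2945,.28,117.4 d [-5.42  -0.079  0.352] a [ 0.005  0.01  -4.238]
time_s: 7.78
position: [0.4541, -0.2895, 0.2794]
ee_rot: [3.141, -0.0, 2.057]
wrist_force: [-0.1, 0.9, 1.1]
finger_gap: 0.467
gripper_force: 0.0
now [ 0.4541 -0.2895  0.2794] [ 1.7999e+02 -3.0000e-02  1.1785e+02] gap 39.9 F [-0.1  0.9  1.1] t 7.775 q6 -1.26
.452,-.2945,.203,117.4 d [-0.058 -0.07   1.273] a [ 0.001 -0.003  0.056]
```

```bash
python3 -m handwheel '[{"dx":-0.03,"dy":-0.03,"dz":0.5,"ax":0,"ay":0,"az":0.03,"claw":40},{"dx":-0.03,"dy":-0.03,"dz":1.0,"ax":0,"ay":0,"az":0.03,"claw":40},{"dx":-0.03,"dy":-0.03,"dz":1.27,"ax":0,"ay":0,"az":0.03,"claw":40},{"dx":-0.03,"dy":-0.03,"dz":1.27,"ax":0,"ay":0,"az":0.03,"claw":40},{"dx":-0.03,"dy":-0.03,"dz":1.27,"ax":0,"ay":0,"az":0.03,"claw":40}]' 40; python3 plan.py .452,-.2945,.203,117.4
```

```text
time_s: 8.4
position: [0.4537, -0.293, 0.2043]
ee_rot: [3.141, 0.002, 2.052]
wrist_force: [-0.2, 0.1, 0.1]
finger_gap: 0.466
gripper_force: 0.0
now [ 0.4537 -0.293   0.2043] [1.7996e+02 1.2000e-01 1.1759e+02] gap 39.8 F [-0.2  0.1  0.1] t 8.4 q6 -1.27
.452,-.2945,.203,117.4 d [-0.009 -0.036  0.022] a [0.005 0.015 0.024]
```

```bash
python3 -m handwheel '[{"dx":0,"dy":-0.03,"dz":0.02,"ax":0,"ay":0,"az":0.02,"claw":40},{"dx":0,"dy":-0.03,"dz":0.02,"ax":0,"ay":0,"az":0.02,"claw":2},{"dx":0,"dy":-0.03,"dz":0.02,"ax":0,"ay":0,"az":0.02,"claw":2},{"dx":0,"dy":-0.03,"dz":0.02,"ax":0,"ay":0,"az":0.02,"claw":2},{"dx":0,"dy":-0.03,"dz":0.02,"ax":0,"ay":0,"az":0.02,"claw":2},{"dx":0,"dy":-0.03,"dz":0.02,"ax":0,"ay":0,"az":0.02,"claw":2},{"dx":0,"dy":-0.03,"dz":-0.3,"ax":0,"ay":0,"az":0.02,"claw":2},{"dx":0,"dy":-0.03,"dz":-0.8,"ax":0,"ay":0,"az":0.02,"claw":2},{"dx":0,"dy":-0.03,"dz":-1.2,"ax":0,"ay":0,"az":0.02,"claw":2},{"dx":0,"dy":-0.03,"dz":-1.6,"ax":0,"ay":0,"az":0.02,"claw":2},{"dx":0,"dy":-0.03,"dz":-1.6,"ax":0,"ay":0,"az":0.02,"claw":2}]' 80; python3 plan.py .5205,.2715,.30,83.9
python3 - <<'E'
from m import *
d=grab('side'); save(d,'s4.png',(290,80,440,240),3.5)
E
```

```text
time_s: 9.78
position: [0.4518, -0.2941, 0.3015]
ee_rot: [3.14, 0.005, 2.049]
wrist_force: [-0.1, -0.6, -2.1]
finger_gap: 0.101
gripper_force: 78.4
now [ 0.4518 -0.2941  0.3015] [179.92   0.26 117.4 ] gap 8.7 F [-0.1 -0.6 -2.1] t 9.775 q6 -1.27
.5205,.2715,.30,83.9 d [ 7.843e+00  5.354e+00 -4.000e-03] a [0.019 0.028 4.188]
```

View pics/s4.png

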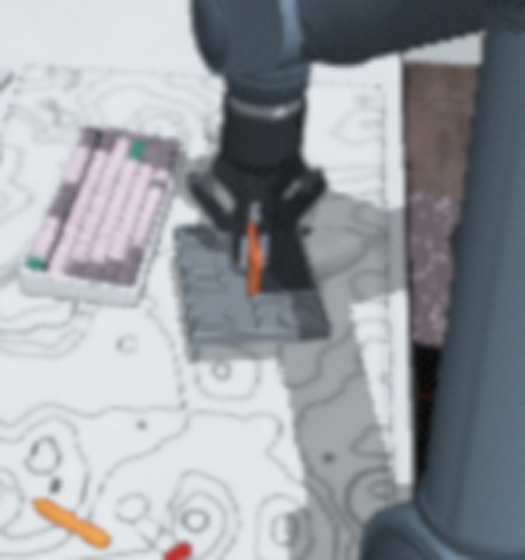

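The tray is lifted level, with the bar at crop (253,258) in the pads, and the weight is right (2.1 N). Carry it over the box.

```bash
python3 -m handwheel '[{"dx":0.5,"dy":0.34,"dz":0,"ax":0,"ay":0,"az":0.3,"claw":2},{"dx":1.1,"dy":0.75,"dz":0,"ax":0,"ay":0,"az":0.6,"claw":2},{"dx":1.8,"dy":1.23,"dz":0,"ax":0,"ay":0,"az":1,"claw":2},{"dx":2.5,"dy":1.7,"dz":0,"ax":0,"ay":0,"az":1.4,"claw":2},{"dx":3.2,"dy":2.18,"dz":0,"ax":0,"ay":0,"az":1.8,"claw":2},{"dx":3.9,"dy":2.66,"dz":0,"ax":0,"ay":0,"az":2.2,"claw":2},{"dx":4.6,"dy":3.14,"dz":0,"ax":0,"ay":0,"az":2.6,"claw":2},{"dx":5.3,"dy":3.62,"dz":0,"ax":0,"ay":0,"az":3,"claw":2},{"dx":6,"dy":4.1,"dz":0,"ax":0,"ay":0,"az":3.4,"claw":2},{"dx":6.7,"dy":4.57,"dz":0,"ax":0,"ay":0,"az":3.8,"claw":2},{"dx":7.3,"dy":4.98,"dz":0,"ax":0,"ay":0,"az":4.19,"claw":2},{"dx":7.84,"dy":5.35,"dz":0,"ax":0,"ay":0,"az":4.19,"claw":2},{"dx":7.84,"dy":5.35,"dz":0,"ax":0,"ay":0,"az":4.19,"claw":2},{"dx":7.84,"dy":5.35,"dz":0,"ax":0,"ay":0,"az":4.19,"claw":2},{"dx":7.84,"dy":5.35,"dz":0,"ax":0,"ay":0,"az":4.19,"claw":2}]' 80; python3 plan.py .5205,.2715,.25,83.9
```

```text
time_s: 11.7
position: [0.5198, 0.2707, 0.2984]
ee_rot: [-3.14, 0.001, 1.463]
wrist_force: [0.0, 0.8, -1.8]
finger_gap: 0.1
gripper_force: 78.4
now [0.5198 0.2707 0.2984] [-1.7992e+02  4.0000e-02  8.3810e+01] gap 8.6 F [ 0.   0.8 -1.8] t 11.7 q6 0.39
.5205,.2715,.25,83.9 d [0.015 0.011 0.806] a [-0.01   0.005 -0.011]
```

```bash
python3 -m handwheel '[{"dx":0.01,"dy":0.01,"dz":0.4,"ax":0,"ay":0,"az":0,"claw":2},{"dx":0.01,"dy":0.01,"dz":0.76,"ax":0,"ay":0,"az":0,"claw":2},{"dx":0.01,"dy":0.01,"dz":0.76,"ax":0,"ay":0,"az":0,"claw":2},{"dx":0.01,"dy":0.01,"dz":0.76,"ax":0,"ay":0,"az":0,"claw":2}]' 80
python3 - <<'E'
from m import *
from workcell import robot
for n in('side','top'):
    d=grab(n);w=world(d)
    save(d,n+'5.png',(195,200,345,360) if n=='side' else (140,150,270,260),3.6)
    m=(abs(w[...,0]-.52)<.12)&(abs(w[...,1]-.271)<.12)&(w[...,2]>.044)&(w[...,2]<.075)&(d['image'].max(-1)>95)
    m=blob(m);print(n,m.sum(),rect(w[m][:,:2]),np.percentile(w[m][:,2],[5,50,95]).round(4),rect(cast(d,m,.0635)))
    cv2.imwrite('pics/m5'+n+'.png',m*255)
E
python3 plan.py .5205,.2715,.2295,83.9
```

```text
time_s: 12.2
position: [0.5211, 0.2718, 0.2544]
ee_rot: [3.14, -0.0, 1.463]
wrist_force: [-0.8, -0.4, -1.3]
finger_gap: 0.102
gripper_force: 78.3
side 1789 (array([0.5213, 0.2686]), array([179. , 129.6]), 83.4) [0.0539 0.0578 0.0679] (array([0.521 , 0.2693]), array([183.1, 133.4]), 83.9)
top 567 (array([0.5488, 0.2303]), array([103.4,  72.5]), 84.0) [0.0501 0.0566 0.0676] (array([0.548 , 0.2316]), array([104. ,  70.2]), 83.7)
now [0.5212 0.2721 0.2548] [ 1.7988e+02 -5.0000e-02  8.3850e+01] gap 8.3 F [-0.8  0.3 -2.6] t 12.3 q6 0.4
.5205,.2715,.2295,83.9 d [-0.011 -0.012  0.422] a [ 0.015 -0.006 -0.006][ WARN:0@1.835] global loadsave.cpp:1063 imwrite_ Unsupported depth image for selected encoder is fallbacked to CV_8U.
```

View pics/side5.png

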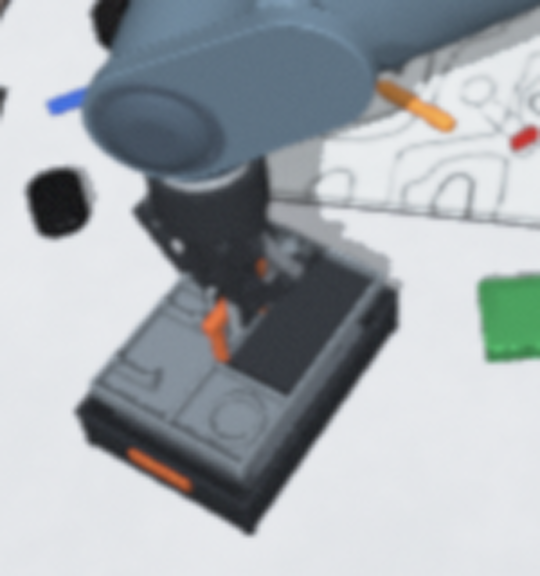

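View pics/top5.png

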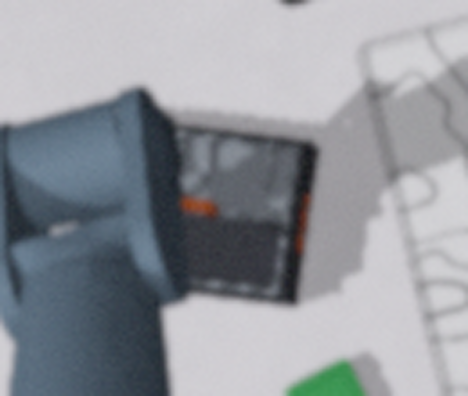

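The side crop shows the tray above the box, parallel to it, with the saddles on the far (+x) side and the well at crop (238,415). The views put the long-axis offset at 0 to -3 mm, so I'll shift +1.5 mm along the box, ease in and watch the force.

```bash
python3 plan.py .5204,.2728,.238,83.9; python3 -m handwheel '[{"dx":0.01,"dy":-0.01,"dz":0,"ax":0,"ay":0,"az":0,"claw":2},{"dx":0.01,"dy":-0.01,"dz":0.1,"ax":0,"ay":0,"az":0,"claw":2},{"dx":0.01,"dy":-0.01,"dz":0.2,"ax":0,"ay":0,"az":0,"claw":2},{"dx":0.01,"dy":-0.01,"dz":0.28,"ax":0,"ay":0,"az":0,"claw":2},{"dx":0.01,"dy":-0.01,"dz":0.28,"ax":0,"ay":0,"az":0,"claw":2}]' 80; python3 plan.py .5204,.2728,.2295,83.9
```

```text
now [0.5212 0.2721 0.2548] [ 1.7988e+02 -5.0000e-02  8.3850e+01] gap 8.3 F [-0.8  0.3 -2.6] t 12.3 q6 0.4
.5204,.2728,.238,83.9 d [ 0.01  -0.015  0.281] a [ 0.015 -0.006 -0.006]
time_s: 12.92
position: [0.5198, 0.2727, 0.2359]
ee_rot: [-3.14, 0.001, 1.464]
wrist_force: [0.6, -0.8, -2.7]
finger_gap: 0.102
gripper_force: 78.4
now [0.5198 0.2727 0.2359] [-1.7992e+02  3.0000e-02  8.3880e+01] gap 8.7 F [ 0.6 -0.8 -2.7] t 12.925 q6 0.4
.5204,.2728,.2295,83.9 d [0.002 0.01  0.106] a [-0.01   0.004 -0.003]
```

It's inside the rim without contact. Seat it.

```bash
python3 -m handwheel '[{"dx":0,"dy":0,"dz":0.05,"ax":0,"ay":0,"az":0,"claw":2},{"dx":0,"dy":0,"dz":0.1,"ax":0,"ay":0,"az":0,"claw":2},{"dx":0,"dy":0,"dz":0.12,"ax":0,"ay":0,"az":0,"claw":2},{"dx":0,"dy":0,"dz":0.12,"ax":0,"ay":0,"az":0,"claw":2}]' 80
```

```text
time_s: 13.42
position: [0.5201, 0.2728, 0.2294]
ee_rot: [-3.141, 0.0, 1.464]
wrist_force: [0.5, 0.3, -2.2]
finger_gap: 0.102
gripper_force: 78.4
```

```bash
python3 -m handwheel '[{"dx":0,"dy":0,"dz":0.02,"ax":0,"ay":0,"az":0,"claw":2},{"dx":0,"dy":0,"dz":0.04,"ax":0,"ay":0,"az":0,"claw":2},{"dx":0,"dy":0,"dz":0.04,"ax":0,"ay":0,"az":0,"claw":2}]' 80
```

```text
time_s: 13.8
position: [0.5204, 0.273, 0.229]
ee_rot: [-3.141, 0.001, 1.464]
wrist_force: [-5.8, -3.5, 11.6]
finger_gap: 0.099
gripper_force: 80.3
```

Contact with the ledges at the expected height. Release, rise and check.

```bash
python3 -m handwheel '[{"dx":0,"dy":0,"dz":-0.02,"ax":0,"ay":0,"az":0,"claw":2},{"dx":0,"dy":0,"dz":-0.02,"ax":0,"ay":0,"az":0,"claw":40},{"dx":0,"dy":0,"dz":-0.02,"ax":0,"ay":0,"az":0,"claw":40},{"dx":0,"dy":0,"dz":-0.02,"ax":0,"ay":0,"az":0,"claw":40},{"dx":0,"dy":0,"dz":-0.6,"ax":0,"ay":0,"az":0,"claw":40},{"dx":0,"dy":0,"dz":-1.6,"ax":0,"ay":0,"az":0,"claw":40},{"dx":-1,"dy":0,"dz":-1.6,"ax":0,"ay":0,"az":0,"claw":60},{"dx":-2,"dy":0,"dz":-1.6,"ax":0,"ay":0,"az":0,"claw":60},{"dx":-3,"dy":0,"dz":-1.6,"ax":0,"ay":0,"az":0,"claw":60},{"dx":-3.5,"dy":0,"dz":-1.6,"ax":0,"ay":0,"az":0,"claw":60}]' 40
cat > tray.py <<'E'
from m import *
if __name__=='__main__':
  for n in('side','top'):
    d=grab(n);w=world(d);H=hsv(d)
    r=(abs(w[...,0]-.52)<.12)&(abs(w[...,1]-.271)<.12)
    m=r&(w[...,2]>.015)&(w[...,2]<.05)&(d['image'].max(-1)>98)&(H[...,1]<70); m=blob(m)
    print(n,m.sum(),'tray',rect(w[m][:,:2]),rect(cast(d,m,.0385)))
    m=r&(w[...,2]>.03)&(w[...,2]<.05)&(d['image'].max(-1)<70); print('box',rect(w[m][:,:2]),rect(cast(d,m,.0405)))
    # plane fit of tray floor/walls: heights at corners
    b=r&(H[...,0]<16)&(H[...,1]>90)&(abs(w[...,0]-.52)<.03)&(abs(w[...,1]-.271)<.06)&(w[...,2]>.05); print('bar',b.sum(),rect(cast(d,b,.0825)),np.nanpercentile(w[b][:,2],90).round(4))
    for u0,v0 in((40,75),(40,-75),(-40,75),(-40,-75)):
        c=np.array([.5205,.2715])+np.array([.1063*v0+.9943*u0*1,.9943*v0-.1063*u0])/1000
        q=(np.hypot(w[...,0]-c[0],w[...,1]-c[1])<.014)&(w[...,2]>.02); print('  corner',u0,v0,np.nanmedian(w[q][:,2]).round(4),q.sum())
E
python3 tray.py; python3 - <<'E'
from m import *
save(grab('side'),'s6.png',(195,200,345,360),3.5)
E
python3 plan.py .6515,-.03,.30,90
```

```text
time_s: 15.05
position: [0.4973, 0.0617, 0.3232]
ee_rot: [3.141, 0.0, 1.462]
wrist_force: [-0.1, -0.0, 0.0]
finger_gap: 0.703
gripper_force: 0.0
side 2090 tray (array([0.5222, 0.2676]), array([183.4, 137.9]), 83.5) (array([0.5211, 0.269 ]), array([182.8, 131.8]), 83.9)
box (array([0.521 , 0.2729]), array([193.5, 145.3]), 83.5) (array([0.5184, 0.2751]), array([194.8, 144.5]), 83.9)
bar 148 (array([0.5139, 0.2756]), array([73.2, 22.1]), 83.9) 0.0838
  corner 40 75 0.0322 91
  corner 40 -75 0.0319 60
  corner -40 75 0.0331 93
  corner -40 -75 0.0314 76
top 1348 tray (array([0.5198, 0.2927]), array([158.8, 146.9]), 83.2) (array([0.52  , 0.2919]), array([159.4, 146.6]), 83.6)
box (array([0.5232, 0.2886]), array([157.4, 135. ]), 84.2) (array([0.5229, 0.2878]), array([154.8, 134.7]), 84.3)
bar 73 (array([0.5154, 0.268 ]), array([65.3, 10.2]), 83.7) 0.0873
  corner 40 75 0.033 62
  corner 40 -75 nan 0
  corner -40 75 0.0337 65
  corner -40 -75 nan 0
now [0.4977 0.063  0.3232] [ 1.7998e+02 -1.0000e-02  8.3720e+01] gap 60.0 F [0.1 0.2 0.1] t 15.2 q6 0.01
.6515,-.03,.30,90 d [-1.26   2.717  0.387] a [ 0.002 -0.002 -0.785]
  return np.nanmean(a, axis, out=out, keepdims=keepdims)
```

View pics/s6.png

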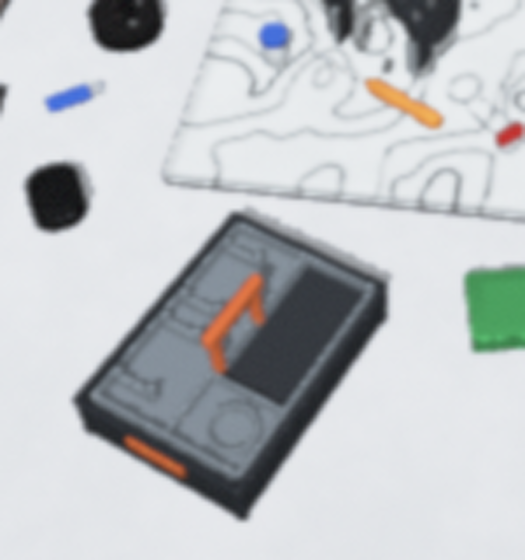

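The side crop shows the tray seated level inside the rim, with corner heights within 2 mm, the bar at crop (235,320) and the well at (235,422). Next is the screwdriver. I'll cross-check the well and saddle points by casting rays, then move.

```bash
python3 - <<'E'
from h import *
d=grab('side'); c=np.array([.5205,.272,.0265])
ex=np.array([-.9943,.1063,0]);ey=np.array([-.1063,-.9943,0])
print('well by ray',ray(d,195+235/3.5,200+422/3.5,.0385).round(4))
for n,x,y,z in(('well',38,-60,12),('drvTCP',-42,-37,12),('pulbar',31.5,44,3)): p=c+(x*ex+y*ey)/1000+[0,0,z/1000]; print(n,p.round(4),((proj(d,p)-[195,200])*3.5).round(0))
E
python3 plan.py .5183,-.0202,.26,166.4
```

```text
well by ray [0.4881 0.3287 0.0385]
well [0.4891 0.3357 0.0385] [229. 430.]
drvTCP [0.5662 0.3043 0.0385] [158. 356.]
pulbar [0.4845 0.2316 0.0295] [305. 323.]
now [0.4978 0.0639 0.3232] [ 1.7998e+02 -2.0000e-02  8.3810e+01] gap 59.9 F [0.4 0.6 1.5] t 15.25 q6 0.01
.5183,-.0202,.26,166.4 d [-1.357  0.491  1.053] a [ 4.0000e-03 -1.0000e-03 -1.0324e+01]
```

```bash
python3 -m handwheel '[{"dx":-0.6,"dy":0.2,"dz":0,"ax":0,"ay":0,"az":-1.3,"claw":45},{"dx":-1.36,"dy":0.49,"dz":0.3,"ax":0,"ay":0,"az":-2.6,"claw":45},{"dx":-1.36,"dy":0.49,"dz":0.6,"ax":0,"ay":0,"az":-3.9,"claw":45},{"dx":-1.36,"dy":0.49,"dz":0.9,"ax":0,"ay":0,"az":-5.2,"claw":45},{"dx":-1.36,"dy":0.49,"dz":1.05,"ax":0,"ay":0,"az":-6.5,"claw":45},{"dx":-1.36,"dy":0.49,"dz":1.05,"ax":0,"ay":0,"az":-7.8,"claw":45},{"dx":-1.36,"dy":0.49,"dz":1.05,"ax":0,"ay":0,"az":-9.1,"claw":45},{"dx":-1.36,"dy":0.49,"dz":1.05,"ax":0,"ay":0,"az":-10.3,"claw":45},{"dx":-1.36,"dy":0.49,"dz":1.05,"ax":0,"ay":0,"az":-10.32,"claw":45},{"dx":-1.36,"dy":0.49,"dz":1.05,"ax":0,"ay":0,"az":-10.32,"claw":45}]' 40; python3 plan.py .5183,-.0202,.178,166.4; python3 tray.py 2>/dev/null
python3 - <<'E'
from m import *
T=grab('top');S=grab('side')
a=cv2.resize(T['image'][165:255,145:245,::-1],None,fx=4,fy=4,interpolation=cv2.INTER_CUBIC);b=cv2.resize(S['image'][255:355,210:310,::-1],None,fx=4,fy=4,interpolation=cv2.INTER_CUBIC)
c=np.zeros((400,800,3),np.uint8);c[:360,:400]=a;c[:,400:]=b
cv2.imwrite('pics/t7.png',cv2.convertScaleAbs(c,alpha=1.5))
E
```

```text
time_s: 16.5
position: [0.5184, -0.0195, 0.26]
ee_rot: [3.141, -0.0, 2.904]
wrist_force: [-0.1, 0.0, 0.1]
finger_gap: 0.525
gripper_force: 0.0
now [ 0.5184 -0.0195  0.26  ] [ 1.7999e+02 -1.0000e-02  1.6637e+02] gap 44.8 F [-0.1  0.   0.1] t 16.5 q6 -1.59
.5183,-.0202,.178,166.4 d [-1.000e-03 -1.100e-02  1.367e+00] a [ 0.001 -0.001 -0.004]
side 2090 tray (array([0.5198, 0.2677]), array([183.4, 132.2]), 84.0) (array([0.5207, 0.2689]), array([182.9, 130.8]), 83.9)
box (array([0.5206, 0.2729]), array([193.3, 143.9]), 83.8) (array([0.5186, 0.2745]), array([193.9, 143.9]), 83.8)
bar 148 (array([0.514 , 0.2767]), array([75.4, 22.1]), 83.9) 0.0841
  corner 40 75 0.0315 93
  corner 40 -75 0.0315 69
  corner -40 75 0.0332 97
  corner -40 -75 0.0309 75
top 1617 tray (array([0.5181, 0.2736]), array([196.9, 146.8]), 83.7) (array([0.5177, 0.2719]), array([199.6, 146.6]), 83.6)
box (array([0.5201, 0.2708]), array([194.2, 136.7]), 83.6) (array([0.5197, 0.2698]), array([191.5, 136.6]), 83.7)
bar 73 (array([0.5155, 0.2693]), array([62.3, 12.2]), 86.4) 0.0864
  corner 40 75 0.0329 64
  corner 40 -75 0.0326 61
  corner -40 75 0.0333 63
  corner -40 -75 0.0313 59
```

View pics/t7.png

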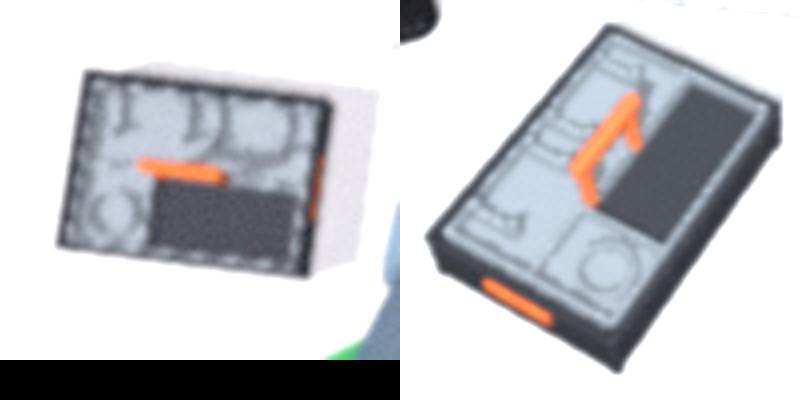

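Left half (top view): the well ring is at (116,213), full (174,218). Right half (side view): the ring is at (610,266), full (262.5,321.5). I'll cast both, plus the bay floor as a check.

```bash
python3 - <<'E'
from m import *
T=grab('top');S=grab('side')
print('well top',ray(T,174,218.2,.0385).round(4),'side',ray(S,262.5,321.5,.0385).round(4))
for n,d in(('top',T),('side',S)):
    w=world(d);v=d['image'].max(-1)
    m=(abs(w[...,0]-.487)<.05)&(abs(w[...,1]-.246)<.075)&(v<85)&(w[...,2]>.02)&(w[...,2]<.036)
    m=cv2.morphologyEx(m.astype(np.uint8),cv2.MORPH_OPEN,np.ones((5,5)));m=blob(m); print(n,'bay',m.sum(),rect(cast(d,m,.0295)))
c=np.array([.5205,.272])
print('bay expected',c+np.array([31.5*-.9943+28*-.1063,31.5*.1063-28*.9943])/1000,'117x59')
E
```

```text
well top [0.4857 0.3291 0.0385] side [0.486  0.3305 0.0385]
top bay 252 (array([0.4791, 0.2343]), array([75.7, 44.2]), -89.2)
side bay 653 (array([0.4881, 0.242 ]), array([109.7,  50. ]), 84.1)
bay expected [0.48620315 0.24750805] 117x59
```

```bash
python3 -m handwheel '[{"dx":0,"dy":-0.01,"dz":0.7,"ax":0,"ay":0,"az":0,"claw":45},{"dx":0,"dy":-0.01,"dz":1.2,"ax":0,"ay":0,"az":0,"claw":45},{"dx":0,"dy":-0.01,"dz":1.37,"ax":0,"ay":0,"az":0,"claw":45},{"dx":0,"dy":-0.01,"dz":1.37,"ax":0,"ay":0,"az":0,"claw":45},{"dx":0,"dy":-0.01,"dz":1.37,"ax":0,"ay":0,"az":0,"claw":5},{"dx":0,"dy":-0.01,"dz":1.37,"ax":0,"ay":0,"az":0,"claw":5},{"dx":0,"dy":-0.01,"dz":1.37,"ax":0,"ay":0,"az":0,"claw":5},{"dx":0,"dy":-0.01,"dz":1.37,"ax":0,"ay":0,"az":0,"claw":5},{"dx":0,"dy":-0.01,"dz":1.37,"ax":0,"ay":0,"az":0,"claw":5}]' 40; python3 plan.py .5662,.3043,.30,83.9
```

```text
time_s: 17.92
position: [0.5189, -0.021, 0.1794]
ee_rot: [-3.142, 0.002, 2.905]
wrist_force: [-0.3, 0.2, 6.8]
finger_gap: 0.18
gripper_force: 39.3
now [ 0.5189 -0.021   0.1794] [-1.7999e+02  1.4000e-01  1.6644e+02] gap 15.4 F [-0.3  0.2  6.8] t 17.925 q6 -1.59
.5662,.3043,.30,83.9 d [ 0.5    5.456 -2.012] a [ 0.012  0.015 10.317]
```

Both views agree on the well at (.486,.330), so the tray centre is at about (.519,.268), slid towards the near end but well inside tolerance. The driver is held at 15 mm. Lift and carry it to the saddle line.

```bash
python3 -m handwheel '[{"dx":0,"dy":0,"dz":-0.4,"ax":0,"ay":0,"az":0,"claw":5},{"dx":0,"dy":0,"dz":-1.2,"ax":0,"ay":0,"az":0,"claw":5},{"dx":0,"dy":0.3,"dz":-2,"ax":0,"ay":0,"az":0.8,"claw":5},{"dx":0.1,"dy":1,"dz":-2,"ax":0,"ay":0,"az":2,"claw":5},{"dx":0.2,"dy":1.7,"dz":-2,"ax":0,"ay":0,"az":3.2,"claw":5},{"dx":0.3,"dy":2.4,"dz":-2,"ax":0,"ay":0,"az":4.4,"claw":5},{"dx":0.4,"dy":3.1,"dz":-2,"ax":0,"ay":0,"az":5.6,"claw":5},{"dx":0.5,"dy":3.8,"dz":-2,"ax":0,"ay":0,"az":6.8,"claw":5},{"dx":0.51,"dy":4.5,"dz":-2,"ax":0,"ay":0,"az":8,"claw":5},{"dx":0.51,"dy":5.1,"dz":-2,"ax":0,"ay":0,"az":9.2,"claw":5},{"dx":0.51,"dy":5.39,"dz":-2,"ax":0,"ay":0,"az":10.2,"claw":5},{"dx":0.51,"dy":5.39,"dz":-2,"ax":0,"ay":0,"az":10.32,"claw":5},{"dx":0.51,"dy":5.39,"dz":-2,"ax":0,"ay":0,"az":10.32,"claw":5},{"dx":0.51,"dy":5.39,"dz":-2,"ax":0,"ay":0,"az":10.32,"claw":5}]' 40; python3 plan.py .5647,.3003,.235,83.9
```

```text
time_s: 19.68
position: [0.5641, 0.2999, 0.2979]
ee_rot: [-3.141, 0.0, 1.464]
wrist_force: [0.1, -0.2, -0.4]
finger_gap: 0.181
gripper_force: 39.4
now [0.5641 0.2999 0.2979] [-1.7999e+02  1.0000e-02  8.3880e+01] gap 15.4 F [ 0.1 -0.2 -0.4] t 19.675 q6 0.42
.5647,.3003,.235,83.9 d [0.008 0.009 1.048] a [-0.001  0.001 -0.002]
```

```bash
python3 -m handwheel '[{"dx":0.01,"dy":0.01,"dz":0.6,"ax":0,"ay":0,"az":0,"claw":5},{"dx":0.01,"dy":0.01,"dz":1.0,"ax":0,"ay":0,"az":0,"claw":5},{"dx":0.01,"dy":0.01,"dz":1.04,"ax":0,"ay":0,"az":0,"claw":5},{"dx":0.01,"dy":0.01,"dz":1.04,"ax":0,"ay":0,"az":0,"claw":5}]' 40
python3 - <<'E'
from m import *
T=grab('top');S=grab('side')
a=cv2.resize(T['image'][165:255,145:245,::-1],None,fx=4,fy=4,interpolation=cv2.INTER_CUBIC);b=cv2.resize(S['image'][255:355,210:310,::-1],None,fx=4,fy=4,interpolation=cv2.INTER_CUBIC)
c=np.zeros((400,800,3),np.uint8);c[:360,:400]=a;c[:,400:]=b
cv2.imwrite('pics/t8.png',cv2.convertScaleAbs(c,alpha=1.5))
E
```

```text
time_s: 20.18
position: [0.5653, 0.301, 0.2364]
ee_rot: [3.141, -0.0, 1.464]
wrist_force: [-0.1, -0.1, 0.9]
finger_gap: 0.181
gripper_force: 39.4
```

View pics/t8.png

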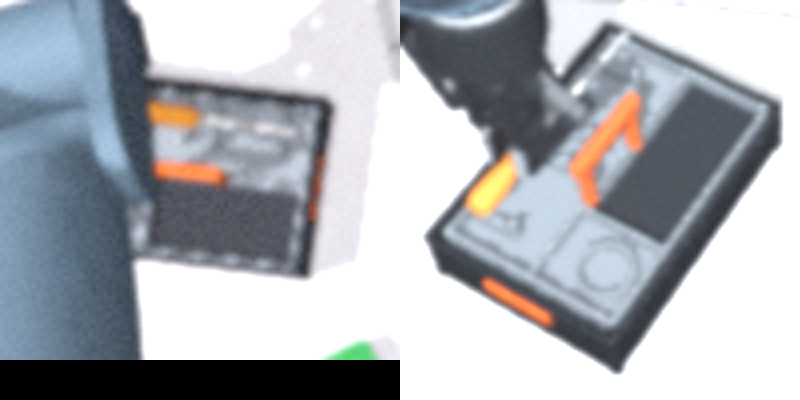

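The driver hangs over the saddles, handle towards +y (top (175,115), side (490,185)) and shaft towards the other end. Relative to the saddle marks the handle sits about 2 mm too far in +x, so I'll correct that while lowering and watch the force.

```bash
python3 plan.py .5635,.300,.222,83.9; python3 -m handwheel '[{"dx":-0.02,"dy":-0.03,"dz":0,"ax":0,"ay":0,"az":0,"claw":5},{"dx":-0.02,"dy":-0.03,"dz":0.12,"ax":0,"ay":0,"az":0,"claw":5},{"dx":-0.02,"dy":-0.03,"dz":0.24,"ax":0,"ay":0,"az":0,"claw":5},{"dx":-0.02,"dy":-0.03,"dz":0.24,"ax":0,"ay":0,"az":0,"claw":5}]' 40; python3 plan.py .5635,.300,.218,83.9
```

```text
now [0.5655 0.3013 0.2372] [ 1.7986e+02 -6.0000e-02  8.3870e+01] gap 15.5 F [ 0.1  0.2 -0.3] t 20.275 q6 0.42
.5635,.300,.222,83.9 d [-0.025 -0.032  0.253] a [ 0.018 -0.008 -0.003]
time_s: 20.78
position: [0.5625, 0.3001, 0.2199]
ee_rot: [-3.14, 0.001, 1.464]
wrist_force: [-0.3, 0.1, 0.5]
finger_gap: 0.183
gripper_force: 39.4
now [0.5625 0.3001 0.2199] [-1.7989e+02  5.0000e-02  8.3880e+01] gap 15.6 F [-0.3  0.1  0.5] t 20.775 q6 0.42
.5635,.300,.218,83.9 d [-0.     0.016  0.031] a [-0.013  0.006 -0.003]
```

It's in the groove with no force. Lower the last 2 mm, release, rise.

```bash
python3 -m handwheel '[{"dx":0,"dy":0,"dz":0.03,"ax":0,"ay":0,"az":0,"claw":5},{"dx":0,"dy":0,"dz":0.03,"ax":0,"ay":0,"az":0,"claw":20},{"dx":0,"dy":0,"dz":0.03,"ax":0,"ay":0,"az":0,"claw":32},{"dx":0,"dy":0,"dz":0.03,"ax":0,"ay":0,"az":0,"claw":32},{"dx":0,"dy":0,"dz":0.03,"ax":0,"ay":0,"az":0,"claw":32},{"dx":0,"dy":0,"dz":-0.4,"ax":0,"ay":0,"az":0,"claw":32},{"dx":0,"dy":0,"dz":-1.3,"ax":0,"ay":0,"az":0,"claw":32},{"dx":-1,"dy":0.2,"dz":-1.3,"ax":0,"ay":0,"az":0,"claw":50},{"dx":-2,"dy":0.2,"dz":-1.3,"ax":0,"ay":0,"az":0,"claw":50},{"dx":-3,"dy":0.2,"dz":-1.3,"ax":0,"ay":0,"az":0,"claw":50},{"dx":-4,"dy":0.2,"dz":-1.3,"ax":0,"ay":0,"az":0,"claw":50},{"dx":-4.5,"dy":0.2,"dz":-1.3,"ax":0,"ay":0,"az":0,"claw":50},{"dx":-4.5,"dy":0.2,"dz":-1.3,"ax":0,"ay":0,"az":0,"claw":50}]' 40
cat > chk.py <<'E'
from m import *
R2=np.array([[-.9943,.1063],[-.1063,-.9943]])
for n in('top','side'):
    d=grab(n);w=world(d);H=hsv(d);h,s=H[...,0],H[...,1]
    r=(abs(w[...,0]-.52)<.09)&(abs(w[...,1]-.271)<.1)
    m=r&(h>9)&(h<25)&(s>90)&(w[...,0]>.54)
    if m.sum()>5: P=cast(d,m,.048); print(n,'drv',m.sum(),rect(P),'z',np.nanpercentile(w[m][:,2],[10,50,90]).round(4))
    b=r&(h<16)&(s>90)&(abs(w[...,0]-.519)<.015)&(w[...,2]>.06)
    if b.sum()>5: print(n,'bar',b.sum(),rect(cast(d,b,.0825)))
    q=r&(h>100)&(h<125)&(s>110)
    if q.sum()>5: print(n,'pot',q.sum(),cast(d,q,.0665).mean(0),np.nanmedian(w[q][:,2]))
    q=r&((h<6)|(h>172))&(s>130)&(w[...,2]<.06)&(w[...,0]<.51)
    if q.sum()>5: print(n,'pul',q.sum(),rect(cast(d,q,.0385)),np.nanmedian(w[q][:,2]))
E
python3 chk.py; python3 plan.py .6518,-.030,.26,83.9
```

```text
time_s: 22.4
position: [0.546, 0.0288, 0.2993]
ee_rot: [3.141, -0.0, 1.46]
wrist_force: [0.6, 0.0, -0.1]
finger_gap: 0.588
gripper_force: 0.0
top drv 146 (array([0.5601, 0.3053]), array([83.6, 17.9]), 83.2) z [0.0394 0.053  0.0584]
top bar 72 (array([0.5156, 0.2693]), array([62.7, 10.2]), 83.7)
side drv 209 (array([0.5608, 0.3205]), array([123.7,  37.9]), -79.0) z [0.0443 0.0533 0.0562]
side bar 131 (array([0.5156, 0.2731]), array([68.7, 18.3]), 84.1)
now [0.5461 0.0308 0.2992] [ 1.7999e+02 -2.0000e-02  8.3860e+01] gap 49.7 F [0.5 0.  0.1] t 22.5 q6 -0.04
.6518,-.030,.26,83.9 d [-0.818  1.86   0.653] a [ 0.001 -0.002 -0.005]
```

The driver is seated: its top reads about 0.056, and it sits at (-42, about 4) relative to the tray bar. Next is the pot.

```bash
python3 -m handwheel '[{"dx":-0.4,"dy":0.9,"dz":0.2,"ax":0,"ay":0,"az":0,"claw":50},{"dx":-0.82,"dy":1.7,"dz":0.4,"ax":0,"ay":0,"az":0,"claw":50},{"dx":-0.82,"dy":1.86,"dz":0.65,"ax":0,"ay":0,"az":0,"claw":50},{"dx":-0.82,"dy":1.86,"dz":0.65,"ax":0,"ay":0,"az":0,"claw":50},{"dx":-0.82,"dy":1.86,"dz":0.65,"ax":0,"ay":0,"az":0,"claw":50},{"dx":-0.82,"dy":1.86,"dz":1.3,"ax":0,"ay":0,"az":0,"claw":50},{"dx":-0.82,"dy":1.86,"dz":1.8,"ax":0,"ay":0,"az":0,"claw":50},{"dx":-0.82,"dy":1.86,"dz":1.86,"ax":0,"ay":0,"az":0,"claw":50},{"dx":-0.82,"dy":1.86,"dz":1.86,"ax":0,"ay":0,"az":0,"claw":50}]' 30; python3 plan.py .6518,-.030,.187,83.9
```

```text
time_s: 23.62
position: [0.6521, -0.03, 0.1889]
ee_rot: [3.14, 0.0, 1.465]
wrist_force: [-0.3, 0.6, 1.0]
finger_gap: 0.586
gripper_force: 0.0
now [ 0.6521 -0.03    0.1889] [1.799e+02 1.000e-02 8.391e+01] gap 50.1 F [-0.3  0.6  1. ] t 23.625 q6 -0.11
.6518,-.030,.187,83.9 d [-0.001 -0.005  0.032] a [0.012 0.001 0.001]
```

```bash
python3 -m handwheel '[{"dx":0,"dy":0,"dz":0.03,"ax":0,"ay":0,"az":0,"claw":35},{"dx":0,"dy":0,"dz":0.03,"ax":0,"ay":0,"az":0,"claw":28},{"dx":0,"dy":0,"dz":0.03,"ax":0,"ay":0,"az":0,"claw":15},{"dx":0,"dy":0,"dz":0.03,"ax":0,"ay":0,"az":0,"claw":15},{"dx":0,"dy":0,"dz":0.03,"ax":0,"ay":0,"az":0,"claw":15},{"dx":0,"dy":0,"dz":0.03,"ax":0,"ay":0,"az":0,"claw":15}]' 30; python3 plan.py .4868,.3312,.27,83.9
```

```text
time_s: 24.38
position: [0.6524, -0.0304, 0.1869]
ee_rot: [3.14, 0.0, 1.464]
wrist_force: [-1.1, 0.4, 5.7]
finger_gap: 0.299
gripper_force: 29.4
now [ 0.6524 -0.0304  0.1869] [1.799e+02 1.000e-02 8.388e+01] gap 25.6 F [-1.1  0.4  5.7] t 24.375 q6 -0.11
.4868,.3312,.27,83.9 d [ 5.698 -3.384 -1.393] a [ 0.012  0.001 -0.003]
```

Gripped on the cap. Lift and carry gently.

```bash
python3 -m handwheel '[{"dx":0,"dy":0,"dz":-0.3,"ax":0,"ay":0,"az":0,"claw":15},{"dx":0,"dy":0,"dz":-0.9,"ax":0,"ay":0,"az":0,"claw":15},{"dx":0,"dy":0,"dz":-1.5,"ax":0,"ay":0,"az":0,"claw":15},{"dx":0.3,"dy":-0.18,"dz":-1.9,"ax":0,"ay":0,"az":0,"claw":15},{"dx":0.9,"dy":-0.53,"dz":-1.9,"ax":0,"ay":0,"az":0,"claw":15},{"dx":1.5,"dy":-0.89,"dz":-1.9,"ax":0,"ay":0,"az":0,"claw":15},{"dx":2.1,"dy":-1.25,"dz":-1.9,"ax":0,"ay":0,"az":0,"claw":15},{"dx":2.7,"dy":-1.6,"dz":-1.9,"ax":0,"ay":0,"az":0,"claw":15},{"dx":3.3,"dy":-1.96,"dz":-1.9,"ax":0,"ay":0,"az":0,"claw":15},{"dx":3.9,"dy":-2.32,"dz":-1.9,"ax":0,"ay":0,"az":0,"claw":15},{"dx":4.5,"dy":-2.67,"dz":-1.9,"ax":0,"ay":0,"az":0,"claw":15},{"dx":5.1,"dy":-3.03,"dz":-1.9,"ax":0,"ay":0,"az":0,"claw":15},{"dx":5.5,"dy":-3.27,"dz":-1.9,"ax":0,"ay":0,"az":0,"claw":15},{"dx":5.7,"dy":-3.38,"dz":-1.9,"ax":0,"ay":0,"az":0,"claw":15},{"dx":5.7,"dy":-3.38,"dz":-1.6,"ax":0,"ay":0,"az":0,"claw":15},{"dx":5.7,"dy":-3.38,"dz":-1.2,"ax":0,"ay":0,"az":0,"claw":15},{"dx":5.7,"dy":-3.38,"dz":-0.95,"ax":0,"ay":0,"az":0,"claw":15},{"dx":5.7,"dy":-3.38,"dz":-0.95,"ax":0,"ay":0,"az":0,"claw":15}]' 30; python3 plan.py .4868,.3312,.23,83.9
python3 - <<'E'
from m import *
# find cap / white body in side view while held
d=grab('side');w=world(d);H=hsv(d)
q=(abs(w[...,0]-.487)<.06)&(abs(w[...,1]-.33)<.06)&(w[...,2]>.045)&(w[...,2]<.13)
b=q&(H[...,0]>100)&(H[...,0]<125)&(H[...,1]>110); wh=q&(d['image'].min(-1)>150)
print('cap',b.sum(),np.nanmean(w[b],0).round(4) if b.any() else 0,'white',wh.sum(),np.nanmean(w[wh],0).round(4) if wh.any() else 0, np.argwhere(wh).mean(0) if wh.any() else 0)
if wh.any(): print('zrange',np.nanpercentile(w[wh][:,2],[5,95]))
E
```

```text
time_s: 26.62
position: [0.4864, 0.3304, 0.2407]
ee_rot: [-3.138, 0.002, 1.463]
wrist_force: [0.3, -0.5, 0.7]
finger_gap: 0.299
gripper_force: 29.5
now [0.4864 0.3304 0.2407] [-1.7981e+02  1.1000e-01  8.3820e+01] gap 25.6 F [ 0.3 -0.5  0.7] t 26.625 q6 0.51
.4868,.3312,.23,83.9 d [0.014 0.006 0.178] a [-0.023  0.014 -0.011]
cap 56 [0.4882 0.3368 0.0933] white 21 [0.4841 0.3399 0.0694] [318.23809524 259.85714286]
zrange [0.0589101  0.08062696]
```

```bash
python3 - <<'E'
from m import *
d=grab('side');im=d['image'].astype(int)
print(d['K'].round(1).tolist())
for p in((.4864,.3304,.054),(.4864,.3304,.066),(.486,.3300,.0385)): print(p,proj(d,p).round(1))
for v in range(304,332,2): print(v,im[v,246:276].mean(-1).astype(int).tolist())
E
```

```text
[[384.5, 0.0, 316.8], [0.0, 384.5, 205.6], [0.0, 0.0, 1.0]]
(0.4864, 0.3304, 0.054) [261.7 318. ]
(0.4864, 0.3304, 0.066) [261.2 315.4]
(0.486, 0.33, 0.0385) [262.6 321.3]
304 [117, 88, 63, 53, 48, 53, 50, 48, 47, 45, 45, 47, 48, 50, 48, 49, 48, 51, 52, 48, 49, 49, 51, 51, 57, 78, 94, 91, 76, 70]
306 [141, 132, 113, 95, 113, 121, 97, 61, 48, 60, 80, 75, 60, 50, 48, 46, 48, 48, 47, 44, 46, 51, 53, 57, 75, 97, 97, 76, 56, 56]
308 [144, 143, 137, 123, 128, 115, 79, 51, 65, 103, 123, 122, 110, 90, 69, 52, 51, 47, 49, 50, 51, 53, 50, 52, 55, 62, 58, 51, 48, 52]
310 [145, 145, 141, 132, 128, 123, 95, 60, 72, 110, 129, 132, 131, 126, 103, 74, 52, 49, 46, 49, 50, 50, 50, 49, 48, 48, 49, 48, 49, 48]
312 [144, 145, 143, 138, 142, 142, 114, 74, 65, 97, 121, 131, 132, 131, 119, 95, 72, 59, 51, 47, 47, 49, 48, 47, 50, 48, 48, 47, 51, 55]
314 [144, 141, 138, 133, 127, 132, 127, 97, 76, 93, 113, 123, 129, 130, 127, 121, 124, 116, 94, 66, 50, 47, 50, 51, 50, 53, 62, 60, 54, 57]
316 [141, 145, 135, 123, 129, 139, 142, 137, 136, 139, 150, 168, 174, 173, 163, 145, 139, 142, 129, 96, 60, 49, 50, 64, 84,
[... 376 characters left out ...]
128, 121, 132, 142, 146, 146, 147, 145, 145, 144, 145, 143, 141, 134, 132, 124, 128, 134, 131, 111, 80, 61]
324 [104, 110, 117, 130, 140, 144, 145, 141, 129, 114, 116, 133, 143, 143, 145, 143, 144, 142, 144, 141, 134, 133, 125, 120, 127, 124, 100, 71, 57, 50]
326 [130, 123, 112, 106, 115, 128, 136, 135, 133, 130, 119, 116, 119, 129, 135, 136, 134, 127, 125, 129, 133, 125, 123, 124, 114, 89, 66, 54, 44, 40]
328 [100, 115, 123, 128, 129, 123, 112, 105, 104, 113, 122, 130, 133, 132, 133, 132, 133, 133, 132, 130, 127, 127, 127, 105, 73, 58, 52, 44, 39, 40]
330 [53, 54, 64, 79, 95, 115, 126, 131, 124, 113, 104, 105, 117, 125, 134, 137, 139, 135, 133, 130, 134, 120, 89, 65, 53, 47, 43, 39, 40, 47]
```

In the side view the pot base projects at (261,318), where the TCP says it should be, and the well is at (262.4,321.4). That fits within the 4 mm play, so lower and watch the force.

```bash
python3 -m handwheel '[{"dx":0,"dy":0,"dz":0.1,"ax":0,"ay":0,"az":0,"claw":15},{"dx":0,"dy":0,"dz":0.2,"ax":0,"ay":0,"az":0,"claw":15},{"dx":0,"dy":0,"dz":0.26,"ax":0,"ay":0,"az":0,"claw":15},{"dx":0,"dy":0,"dz":0.32,"ax":0,"ay":0,"az":0,"claw":15},{"dx":0,"dy":0,"dz":0.32,"ax":0,"ay":0,"az":0,"claw":15}]' 30; python3 plan.py .4862,.3302,.2174,83.9
```

```text
time_s: 27.35
position: [0.4865, 0.3314, 0.2232]
ee_rot: [-3.141, 0.0, 1.464]
wrist_force: [0.5, 0.4, -0.0]
finger_gap: 0.296
gripper_force: 29.5
now [0.4865 0.3314 0.2232] [-179.97    0.     83.88] gap 25.3 F [ 0.5  0.4 -0. ] t 27.35 q6 0.51
.4862,.3302,.2174,83.9 d [-0.02  -0.003  0.096] a [-0.003  0.    -0.003]
```

```bash
python3 -m handwheel '[{"dx":-0.01,"dy":0,"dz":0.05,"ax":0,"ay":0,"az":0,"claw":15},{"dx":-0.01,"dy":0,"dz":0.09,"ax":0,"ay":0,"az":0,"claw":15},{"dx":-0.01,"dy":0,"dz":0.09,"ax":0,"ay":0,"az":0,"claw":15}]' 30
```

```text
time_s: 27.72
position: [0.4866, 0.3308, 0.2181]
ee_rot: [3.141, -0.0, 1.464]
wrist_force: [0.8, 1.7, 0.2]
finger_gap: 0.299
gripper_force: 29.6
```

It's in the well. Release gently and rise.

```bash
python3 -m handwheel '[{"dx":0,"dy":0,"dz":0.01,"ax":0,"ay":0,"az":0,"claw":27},{"dx":0,"dy":0,"dz":0.01,"ax":0,"ay":0,"az":0,"claw":34},{"dx":0,"dy":0,"dz":0.01,"ax":0,"ay":0,"az":0,"claw":42},{"dx":0,"dy":0,"dz":0.01,"ax":0,"ay":0,"az":0,"claw":42},{"dx":0,"dy":0,"dz":-0.3,"ax":0,"ay":0,"az":0,"claw":42},{"dx":0,"dy":0,"dz":-0.9,"ax":0,"ay":0,"az":0,"claw":42},{"dx":0,"dy":0,"dz":-1.4,"ax":0,"ay":0,"az":0,"claw":42},{"dx":-1,"dy":0,"dz":-1.4,"ax":0,"ay":0,"az":0,"claw":40},{"dx":-2,"dy":0,"dz":-1.4,"ax":0,"ay":0,"az":0,"claw":40},{"dx":-3,"dy":0,"dz":-1.4,"ax":0,"ay":0,"az":0,"claw":40},{"dx":-4,"dy":0,"dz":-1.4,"ax":0,"ay":0,"az":0,"claw":40},{"dx":-5,"dy":0,"dz":-1.4,"ax":0,"ay":0,"az":0,"claw":40},{"dx":-5.5,"dy":0,"dz":-1.4,"ax":0,"ay":0,"az":0,"claw":40},{"dx":-5.5,"dy":0,"dz":-1.4,"ax":0,"ay":0,"az":0,"claw":40}]' 30; python3 chk.py; python3 plan.py .4187,-.0233,.24,64
python3 - <<'E'
from m import *
for n in('top','side'):
    d=grab(n);H=hsv(d);w=world(d);h,s=H[...,0],H[...,1]
    m=((h<6)|(h>172))&(s>110)&(abs(w[...,0]-.418)<.04)&(abs(w[...,1]+.023)<.04)
    print(n,m.sum(),rect(cast(d,m,.006)) if m.sum()>4 else '')
E
```

```text
time_s: 29.48
position: [0.4515, 0.0011, 0.3035]
ee_rot: [3.139, 0.0, 1.46]
wrist_force: [0.8, 0.1, -0.4]
finger_gap: 0.469
gripper_force: 0.0
top drv 147 (array([0.5601, 0.3053]), array([83.6, 17.9]), 83.2) z [0.0387 0.0532 0.0584]
top bar 70 (array([0.5156, 0.2693]), array([62.7, 10.2]), 83.7)
top pot 63 [0.48594116 0.33166915] 0.06739247240054481
side drv 202 (array([0.5628, 0.3003]), array([85.7, 19. ]), 82.7) z [0.0471 0.0535 0.0569]
side bar 132 (array([0.5155, 0.2743]), array([71. , 17.9]), 84.1)
side pot 107 [0.48788134 0.33029692] 0.06746821458500353
now [0.4515 0.0028 0.303 ] [ 1.7992e+02 -1.0000e-02  8.3850e+01] gap 40.0 F [ 0.2  0.8 -0. ] t 29.575 q6 -0.14
.4187,-.0233,.24,64 d [-0.492 -0.498  1.049] a [ 0.009 -0.003  2.482]
top 15 (array([ 0.4163, -0.0272]), array([12.8,  9.5]), -89.2)
side 22 (array([ 0.4197, -0.0264]), array([22.7, 11. ]), 63.9)
```

The pot is seated: its top is at 0.0674, and it sits (-30,+62) from the bar in the top view. Last is the puller.

```bash
python3 -m handwheel '[{"dx":-0.49,"dy":-0.5,"dz":0.5,"ax":0,"ay":0,"az":1.2,"claw":34},{"dx":-0.49,"dy":-0.5,"dz":1.05,"ax":0,"ay":0,"az":2.48,"claw":34},{"dx":-0.49,"dy":-0.5,"dz":1.05,"ax":0,"ay":0,"az":2.48,"claw":34},{"dx":-0.49,"dy":-0.5,"dz":1.05,"ax":0,"ay":0,"az":2.48,"claw":34},{"dx":-0.49,"dy":-0.5,"dz":1.05,"ax":0,"ay":0,"az":2.48,"claw":34}]' 30; python3 plan.py .4187,-.0235,.178,64
```

```text
time_s: 30.3
position: [0.4194, -0.0232, 0.2406]
ee_rot: [3.139, -0.0, 1.12]
wrist_force: [-0.0, 0.2, 0.2]
finger_gap: 0.399
gripper_force: 0.0
now [ 0.4194 -0.0232  0.2406] [ 1.7983e+02 -2.0000e-02  6.4180e+01] gap 34.1 F [-0.   0.2  0.2] t 30.3 q6 0.12
.4187,-.0235,.178,64 d [-0.01  -0.011  1.043] a [ 0.021 -0.003  0.022]
```

```bash
python3 -m handwheel '[{"dx":0,"dy":0,"dz":0.6,"ax":0,"ay":0,"az":0,"claw":34},{"dx":0,"dy":0,"dz":0.95,"ax":0,"ay":0,"az":0,"claw":34},{"dx":0,"dy":0,"dz":1.04,"ax":0,"ay":0,"az":0,"claw":34},{"dx":0,"dy":0,"dz":1.04,"ax":0,"ay":0,"az":0,"claw":24},{"dx":0,"dy":0,"dz":1.04,"ax":0,"ay":0,"az":0,"claw":5},{"dx":0,"dy":0,"dz":1.04,"ax":0,"ay":0,"az":0,"claw":5},{"dx":0,"dy":0,"dz":1.04,"ax":0,"ay":0,"az":0,"claw":5},{"dx":0,"dy":0,"dz":1.04,"ax":0,"ay":0,"az":0,"claw":5}]' 30; python3 plan.py .4833,.2274,.30,173.9
```

```text
time_s: 31.3
position: [0.4192, -0.0236, 0.1779]
ee_rot: [3.139, -0.0, 1.118]
wrist_force: [-1.1, 0.5, 6.7]
finger_gap: 0.146
gripper_force: 31.6
now [ 0.4192 -0.0236  0.1779] [ 1.7986e+02 -3.0000e-02  6.4040e+01] gap 12.5 F [-1.1  0.5  6.7] t 31.3 q6 0.13
.4833,.2274,.30,173.9 d [ 4.23  -0.866 -2.035] a [  0.015   0.015 -13.733]
```

```bash
python3 -m handwheel '[{"dx":0,"dy":0,"dz":-0.4,"ax":0,"ay":0,"az":0,"claw":5},{"dx":0,"dy":0,"dz":-1.2,"ax":0,"ay":0,"az":0,"claw":5},{"dx":0.2,"dy":0,"dz":-2,"ax":0,"ay":0,"az":-0.8,"claw":5},{"dx":0.6,"dy":-0.1,"dz":-2,"ax":0,"ay":0,"az":-2,"claw":5},{"dx":1,"dy":-0.2,"dz":-2,"ax":0,"ay":0,"az":-3.2,"claw":5},{"dx":1.4,"dy":-0.3,"dz":-2,"ax":0,"ay":0,"az":-4.4,"claw":5},{"dx":1.8,"dy":-0.4,"dz":-2,"ax":0,"ay":0,"az":-5.6,"claw":5},{"dx":2.2,"dy":-0.5,"dz":-2,"ax":0,"ay":0,"az":-6.8,"claw":5},{"dx":2.6,"dy":-0.6,"dz":-2,"ax":0,"ay":0,"az":-8,"claw":5},{"dx":3,"dy":-0.7,"dz":-2,"ax":0,"ay":0,"az":-9.2,"claw":5},{"dx":3.4,"dy":-0.8,"dz":-2,"ax":0,"ay":0,"az":-10.4,"claw":5},{"dx":3.8,"dy":-0.87,"dz":-2,"ax":0,"ay":0,"az":-11.6,"claw":5},{"dx":4.2,"dy":-0.87,"dz":-2,"ax":0,"ay":0,"az":-12.8,"claw":5},{"dx":4.23,"dy":-0.87,"dz":-2,"ax":0,"ay":0,"az":-13.73,"claw":5},{"dx":4.23,"dy":-0.87,"dz":-2,"ax":0,"ay":0,"az":-13.73,"claw":5},{"dx":4.23,"dy":-0.87,"dz":-2,"ax":0,"ay":0,"az":-13.73,"claw":5},{"dx":4.23,"dy":-0.87,"dz":-2,"ax":0,"ay":0,"az":-13.73,"claw":5}]' 30; python3 plan.py .483,.2275,.213,173.9
```

```text
time_s: 33.42
position: [0.4825, 0.2273, 0.2967]
ee_rot: [-3.142, 0.0, 3.033]
wrist_force: [0.2, 0.9, 0.0]
finger_gap: 0.148
gripper_force: 30.9
now [0.4825 0.2273 0.2967] [-180.      0.    173.79] gap 12.7 F [0.2 0.9 0. ] t 33.425 q6 -1.23
.483,.2275,.213,173.9 d [-0.008  0.003  1.396] a [-0.     0.    -0.013]
```

```bash
python3 -m handwheel '[{"dx":0,"dy":0,"dz":0.7,"ax":0,"ay":0,"az":0,"claw":5},{"dx":0,"dy":0,"dz":1.2,"ax":0,"ay":0,"az":0,"claw":5},{"dx":0,"dy":0,"dz":1.39,"ax":0,"ay":0,"az":0,"claw":5},{"dx":0,"dy":0,"dz":1.43,"ax":0,"ay":0,"az":0,"claw":5},{"dx":0,"dy":0,"dz":1.43,"ax":0,"ay":0,"az":0,"claw":5}]' 30; python3 plan.py .483,.2275,.2078,173.9
```

```text
time_s: 34.05
position: [0.4832, 0.2278, 0.212]
ee_rot: [3.141, 0.002, 3.035]
wrist_force: [0.6, 0.7, 0.2]
finger_gap: 0.149
gripper_force: 30.9
now [0.4832 0.2278 0.212 ] [1.7996e+02 1.1000e-01 1.7386e+02] gap 12.7 F [0.6 0.7 0.2] t 34.05 q6 -1.24
.483,.2275,.2078,173.9 d [ 0.003 -0.005  0.07 ] a [ 0.005  0.014 -0.004]
```

```bash
python3 -m handwheel '[{"dx":0,"dy":0,"dz":0.04,"ax":0,"ay":0,"az":0,"claw":5},{"dx":0,"dy":0,"dz":0.07,"ax":0,"ay":0,"az":0,"claw":5},{"dx":0,"dy":0,"dz":0.07,"ax":0,"ay":0,"az":0,"claw":5}]' 30
```

```text
time_s: 34.42
position: [0.4829, 0.2278, 0.2074]
ee_rot: [3.141, 0.001, 3.035]
wrist_force: [-0.5, -0.3, 4.3]
finger_gap: 0.146
gripper_force: 31.3
```

Floor contact felt (4 N). Release, rise and clear away, then check.

```bash
python3 -m handwheel '[{"dx":0,"dy":0,"dz":-0.01,"ax":0,"ay":0,"az":0,"claw":18},{"dx":0,"dy":0,"dz":-0.01,"ax":0,"ay":0,"az":0,"claw":28},{"dx":0,"dy":0,"dz":-0.01,"ax":0,"ay":0,"az":0,"claw":28},{"dx":0,"dy":0,"dz":-0.01,"ax":0,"ay":0,"az":0,"claw":28},{"dx":0,"dy":0,"dz":-0.4,"ax":0,"ay":0,"az":0,"claw":28},{"dx":0,"dy":0,"dz":-1.2,"ax":0,"ay":0,"az":0,"claw":28},{"dx":0,"dy":0,"dz":-2,"ax":0,"ay":0,"az":0,"claw":28},{"dx":0,"dy":-1,"dz":-2,"ax":0,"ay":0,"az":0,"claw":28},{"dx":0,"dy":-2,"dz":-2,"ax":0,"ay":0,"az":0,"claw":28},{"dx":0,"dy":-3,"dz":-2,"ax":0,"ay":0,"az":0,"claw":28},{"dx":0,"dy":-4,"dz":-2,"ax":0,"ay":0,"az":0,"claw":28},{"dx":0,"dy":-4,"dz":-2,"ax":0,"ay":0,"az":0,"claw":28}]' 30; python3 chk.py; python3 tray.py 2>/dev/null | grep -v box
python3 - <<'E'
from m import *
T=grab('top');S=grab('side')
a=cv2.resize(T['image'][165:255,145:245,::-1],None,fx=4,fy=4,interpolation=cv2.INTER_CUBIC);b=cv2.resize(S['image'][255:355,210:310,::-1],None,fx=4,fy=4,interpolation=cv2.INTER_CUBIC)
c=np.zeros((400,800,3),np.uint8);c[:360,:400]=a;c[:,400:]=b
cv2.imwrite('pics/t9.png',cv2.convertScaleAbs(c,alpha=1.5))
E
```

```text
time_s: 35.92
position: [0.4567, -0.0142, 0.327]
ee_rot: [-3.141, 0.001, 3.028]
wrist_force: [-0.4, 0.8, -0.5]
finger_gap: 0.33
gripper_force: 0.0
top drv 149 (array([0.5604, 0.3052]), array([83.5, 17.9]), 83.7) z [0.0374 0.053  0.0581]
top bar 71 (array([0.5156, 0.2693]), array([62.7, 10.2]), 83.7)
top pot 62 [0.4857213  0.33207581] 0.06761820612156855
top pul 52 (array([0.4831, 0.2292]), array([28.2, 18.7]), 0.9) 0.038583865945181206
side drv 204 (array([0.5603, 0.3201]), array([123.2,  36.9]), -79.0) z [0.0463 0.0534 0.0567]
side bar 128 (array([0.5162, 0.2731]), array([69. , 17.3]), 86.1)
side pot 108 [0.48795486 0.33032833] 0.06747603924373416
side pul 65 (array([0.4851, 0.2295]), array([31.3, 18. ]), -6.5) 0.03930918944434646
side 1711 tray (array([0.5221, 0.2656]), array([186.9, 137.2]), 83.9) (array([0.5206, 0.2657]), array([188.1, 131.8]), 83.8)
bar 148 (array([0.513 , 0.2757]), array([73.1, 23.3]), 83.3) 0.0838
  corner 40 75 0.0357 119
  corner 40 -75 0.0339 60
  corner -40 75 0.0386 142
  corner -40 -75 0.0313 75
top 953 tray (array([0.5369, 0.2687]), array([183.3,  97.1]), -88.7) (array([0.5333, 0.2696]), array([180.6,  97.8]), 86.8)
bar 75 (array([0.5274, 0.2686]), array([62.3, 35.9]), 86.4) 0.0862
  corner 40 75 0.0428 49
  corner 40 -75 0.0347 64
  corner -40 75 0.0389 37
  corner -40 -75 0.0318 59
```

View pics/t9.png

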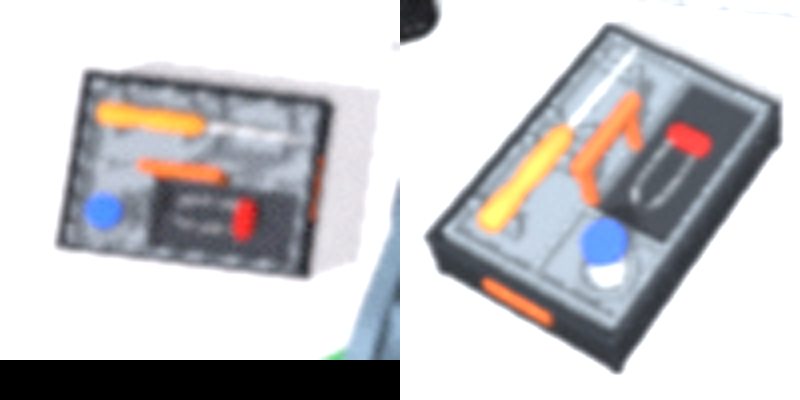

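The final picture shows the driver in the saddles at (150,118), the pot upright in the well at (103,211) and the puller flat and lengthwise in the bay at (243,218). The tray is level and hasn't moved. Handing in.

```bash
python3 -c "
from workcell import job
print(job.hand_in())"
```

```text
the job is handed in; nothing more can be done
None
```

I handed in the kit fully packed at about 36 s: tin in the corner stops, tray seated level, and pot, screwdriver and puller in their places by the last camera check; no verdict came back.

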